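# Release the transfer gate and pass a sleeve tray to the conveyor side

### The arm

A 6-joint arm with a two-finger parallel gripper is mounted at the origin on the work surface. World frame = base frame: x ahead of the robot, y to its left, z up, the work surface at z = 0. Lengths are in m, angles in rad, forces in N, time in s.
With the tool pointing down it reaches from about 0.375 to 0.9 m from the base axis. Payload 3.1 kg.
Tool frame: the origin (TCP) lies at the very end of the fingers, on their centre line; the grasp point (between the pads) lies 19 mm behind it; z points along the fingers, y is the direction in which the jaws open and shut (so a half turn about z gives the same grasp; the last joint's range is limited). The gripper opens to 85 mm and grips with 20 to 120 N. Pads are 22 mm wide; open, the fingers measure 114 mm over their backs; the gripper's body (76 mm by 85 mm) begins 54 mm behind the grasp point. The pads swing forward as they close: fully open they stand 13 mm farther back than shut.
Start: joints at [-1.393, 0.527, 1.433, -0, 1.181, -0.178], TCP at [0.218, -0.586, 0.231] pointing down, gripper open.
Joint ranges: [-3.08, 3.08], [-0.75, 2.2], [0.22, 2.44], [-1.43, 4.57], [0, 2.65], [-2.85, 2.85]. Speed limits (rad/s): [2.79, 2.79, 3.14, 3.14, 3.14, 3.14].

### API

Orientations are given as a unit quaternion [x, y, z, w].
In Python, from station import * gives the robot as it stands.
- The arm moves only by the tool jog_arm, never from a script. Its argument "motion" is a list of rows, each a list of 5 numbers: the shift along the world's x, y, z in cm, then the turn about the world's z in degrees, then the closure in counts, from 0 (fully open) to 255 (shut). In form: [[tx, ty, tz, yaw, jaw], ...]. A call has 1 to 10 rows; each row shifts and turns the pose as measured when the row begins; what a row does not reach is not made up. A row lasts 1/12 s, in which the tool goes at most 41.7 mm and 7.16 degrees, less where a joint would pass 70% of its speed; a pose out of reach is approached as far as the arm can. A call with a gripper value outside its range is refused whole. The fingers move at their own pace and stop on an object; "squeeze" is the grip in N (left out, the last holds). Time passes only in rows, so rows that do not move let the fingers close. It gives the time, the measured TCP pose, the force and the opening at its end, in the units of the state.
- sense(): the state, without advancing time (a new reading comes with each control period).
- snapshot(name): name is "scene" or "top" or "wrist"; returns a dict with "img" (400x640x3 uint8, red, green, blue), "depth" (400x640 float32, m along the optical axis (not along the pixel's ray), 0 where there is no reading), "intrinsics" (3x3 intrinsics, pixels), "eye" and "attitude" of the camera in the world. Camera axes: x right, y down, z forward; pixel columns grow to the right and rows downward; lengths in m; the calibration is good to about 2 mm. A picture is of the moment at which its call begins.
- sign_off(): hands the job in, once; it reports no verdict.
The state is a dict: "t": time; "q": joint angles; "qd": joint speeds; "tau": joint torques, N m; "tcp_pos": TCP position; "tool_rot": TCP orientation; "force": force on the tool from outside, world axes, zero at the start; "ft_torque": the same for the moment, N m; "finger_gap": opening from 0.0 (shut) to 1.0 (fully open).
Only numpy, scipy, OpenCV 4.12 (cv2) and the standard library are available. Lean on these libraries where they do the work, as an engineer would, in place of code of your own. Each camera call takes 0.05 s, during which the arm holds its last target.

### The job

Unscrew the inclined T-handle counter-clockwise, half turn by half turn on alternate ends, until it reaches its end stop and the red stop has sunk fully into the lane floor. Then push the blue tray with its sleeve along the lane, without lifting it, through the yellow spring leaves up to the end board so that both leaves close behind it. Keep the sleeve upright in the tray and leave the two other sleeves and the loose aluminium ring on the bench where they are.

Things in the scene. Friction and masses are not known exactly. Their poses are not given: they have to be found in the camera images.
- unit: Transfer gate fixed to the table. Origin: table level, on the lane's centre line, under the gate leaves. +y is along the lane, the way the tray must travel (robot's left), +x away from the robot, z up. All coordinates below are in this frame, mm. Lane: floor at z 40, from y -245 to +173, 80 wide between 12 thick side rails with tops at z 55.
- gateway (a point): Middle of the gateway, on the lane floor (0, 0, 40), axes as the unit's. Two posts 12 across, top z 100, stand beside it at x +-49.5. Open above.
- end_board (a point): Foot of the end board's face, middle of the lane: (0, 173, 40). The board's top is at z 65.
- rail (a point): Centre of an aluminium tool rail 16 across, along y from -165 to +165, at x 225, z 325, on two posts 16 across at x 225, y +-150. It hangs over the far side of the T-handle, which can so only be worked with the tool along the inclined screw axis, on the near (robot) half of the handle's circle. Below it, a grey gear box: x 160 to 260, y +-45, top z 85.
- hub (a point): T-handle centre, on the screw axis and the cross bar's axis: (175, 0, 170). The screw axis leans 25 degrees from vertical toward the robot: up along (-0.423, 0, 0.906), this point's z axis. The point turns with the handle. Cross bar: steel rod 13 across, 130 long (65 each side); hub 26 across. Only the 18 mm stem, and a 42 mm boss starting 45 below the bar, are under it.
- red_end (a point): Point on the cross bar's axis 55 mm from the hub, at the end with a red cap (the other end has a blue cap).
- screw (a joint): T-handle screw, rad, 0 to 7.6 (end stop). Grows counter-clockwise seen from above. At 0 the red end is 80 degrees counter-clockwise from the uphill direction (0.906, 0, 0.423), nearly at unit +y; as it grows, the end on the +y side passes over the near lower side to the -y side. Starts between 0.2 and 1.3. About 3 N at the bar's end turns it; stays where left. Lowers the stop 4.5 mm per rad.
- stop_top (a point): Top centre of the red stop bar (50 in x, 10 in y) that rises through the lane floor at y -30, before the leaves. Its top is 32 above the floor at screw 0, level with it at screw 7.1, and 2 below it at the end stop.
- leaf_far (a joint): Far one of two yellow spring leaves closing the lane at y 0, rad: 0 closed, 1.6 swung open toward +y. Hinges at x +-46.5; each leaf 45 long, 5 thick, from z 59 to 83, nothing above, so fingers may follow the tray through. A light spring (0.015 N m shut, 0.06 N m open) shuts it when nothing is in its way.
- leaf_near (a joint): Near one of the two leaves, the same, mirrored.
- tray: Open blue tray 76 (x) by 110 (y, along the lane), 35 tall, walls and floor 5 thick, about 0.25 kg, on the lane floor before the stop. Origin: centre of its underside; axes as the unit's. 2 mm play each side in the lane. The leaves can shut behind it only when its origin is past y +100; against the end board its origin is at about y +118.
- sleeve: Grey-green tapered metal sleeve with an aluminium band, 60 base, 42 top, 75 tall, about 0.25 kg, standing loose in the tray on its floor. Origin at the centre of its underside.
- spare_sleeve: grey-green tapered sleeve like the one in the tray but 100 mm tall, standing among the unit's parts on the table; origin at the centre of its underside
- tall_sleeve: grey-green tapered sleeve, 60 mm base, 140 mm tall, standing on the table beyond the right half of the lane; origin at the centre of its underside
- band: loose aluminium ring, 68 mm across, 20 mm tall, lying on the table between lane and left lamp post; origin at the centre of its underside

How it is judged:
On the way, in this order (a step that is already met when the one before it is completed fails the run):
1. T-handle unscrewed to its end (stop sunk into the floor), the tray still before the gate (value of joint screw above 7.2 rad and y of tray in the frame of unit below -0.06 m), for 0.2 s.
2. the tray in the gateway, both leaves pushed open by it (value of joint each of leaf_far, leaf_near above 0.7 rad and y of tray in the frame of unit between -0.04 and 0.08 m), for 0.1 s.
At the end, for the whole second after the job is handed in: Tray level on the lane floor, at rest, its origin over 100 mm past the leaves; both leaves closed within 0.15 rad; screw at 7.1 rad or more; sleeve upright within 0.15 rad in the tray, within 20 mm of its centre (y of tray in the frame of unit above 0.1 m and z of tray in the frame of unit between 0.035 and 0.045 m and angle between tray's own z axis and vertical below 0.1 rad and value of joint each of leaf_far, leaf_near below 0.15 rad and value of joint screw above 7.1 rad and angle between sleeve's own z axis and vertical below 0.15 rad and horizontal distance between sleeve and tray below 0.02 m and z of sleeve in the frame of tray below 0.012 m and linear speed of each of tray, sleeve below 0.02 m/s); the robot touches nothing.
It fails at once if the tray is lifted more than 15 mm off the lane floor (z of tray in the frame of unit above 0.055 m).
It fails at once if the sleeve tips by more than 0.4 rad (angle between sleeve's own z axis and vertical above 0.4 rad).
It fails at once if one of the other sleeves or the loose ring is moved more than 30 mm (distance of any of spare_sleeve, tall_sleeve, band from where it was at the start of the episode above 0.03 m).
It also fails if it takes over 72 s, if anything falls off the work surface, if the arm or the gripper's body presses on something with over 40 N, if the wrist force passes 120 N, or if a joint passes its speed limit or range.

## Working session

There is one attempt and no reset: what is moved stays moved. The work goes in short steps, Python scripts to look and compute and a tool call to move; the robot and the scene stay as the last step left them, time stands still between calls to the robot, and variables do not carry over. Pictures are saved under pics/ and viewed, and the job is handed in when it is done.

Besides the shell and the picture viewer there is one more tool, called after "Emit:" by a JSON object that holds its "api" and its "payload". jog_arm: Moves the arm, as the interface text tells. Its arguments: {"type":"object","properties":{"motion":{"type":"array","items":{"type":"array","items":{"type":"number"}}},"squeeze":{"type":"number"}},"required":["motion"]}

```bash
mkdir -p pics; ls
python3 - <<'E'
from station import *
import cv2,numpy as np
for n in ["scene","top","wrist"]:
    s=snapshot(n); np.savez(f"{n}0.npz",**s); cv2.imwrite(f"pics/{n}0.png",s["img"][:,:,::-1])
    print(n,np.round(s["eye"],3),np.round(s["attitude"],3).tolist(),s["intrinsics"][0])
s=sense(); print(s)
E
```

```text
pics
scene [ 1.286 -0.263  0.941] [0.746, 0.538, -0.222, -0.325] [421.95235405   0.         314.7109223 ]
top [ 0.469 -0.031  1.158] [0.714, -0.699, 0.028, -0.042] [466.02484554   0.         316.57452374]
wrist [ 0.288 -0.559  0.372] [0.812, -0.564, -0.085, 0.121] [295.32805509   0.         322.54527393]
{'t': 0.15, 'q': array([-1.39250785e+00,  5.28253835e-01,  1.43359458e+00,  3.44998517e-05,
        1.18140414e+00, -1.78486064e-01]), 'qd': array([ 0.00040995, -0.00253776, -0.00328422,  0.00054503, -0.00148175,
        0.00116095]), 'tau': array([-2.49469449e-04, -4.42742836e+01, -1.78277439e+01, -1.71322458e-04,
        5.64252652e-03, -1.80447887e-05]), 'tcp_pos': array([ 0.21823113, -0.58508638,  0.23056194]), 'tool_rot': array([ 9.84131965e-01,  1.77436148e-01,  1.60351494e-05, -8.29946797e-04]), 'force': array([-0.06250633,  0.02974317,  0.10739691]), 'ft_torque': array([-0.00966782, -0.02605582, -0.00261194]), 'finger_gap': 0.9992986933035796}
```

View pics/scene0.png

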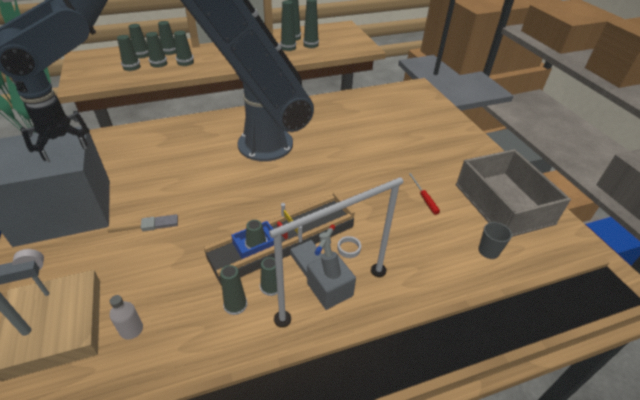

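View pics/top0.png

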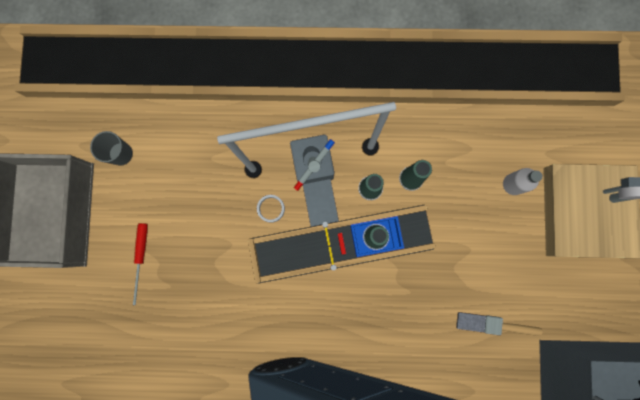

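View pics/wrist0.png

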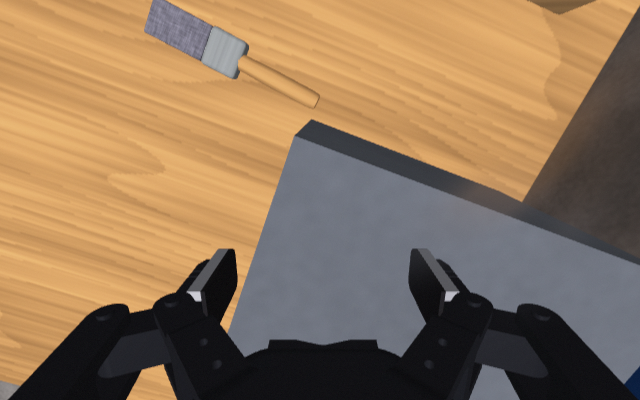

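```bash
python3 - <<'E'
import cv2,numpy as np
s=np.load("top0.npz"); im=s["img"][95:290,210:450,::-1]
cv2.imwrite("pics/topc.png",cv2.resize(im,None,fx=3.3,fy=3,interpolation=cv2.INTER_CUBIC)[:, :800])
E
cat > h.py <<'E'
import numpy as np,cv2
from scipy.spatial.transform import Rotation as R
def ray(s,u,v):
    K=s["intrinsics"]; d=np.array([(u-K[0,2])/K[0,0],(v-K[1,2])/K[1,1],1.]); 
    return s["eye"], R.from_quat(s["attitude"]).apply(d)
def atz(s,u,v,z):
    e,d=ray(s,u,v); return e+d*(z-e[2])/d[2]
def atd(s,u,v):
    e,d=ray(s,u,v); return e+d*s["depth"][int(round(v)),int(round(u))]
def proj(s,p):
    c=R.from_quat(s["attitude"]).inv().apply(np.atleast_2d(p)-s["eye"]); q=c@s["intrinsics"].T
    return q[:,:2]/q[:,2:]
E
```

```text
(no output)
```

View pics/topc.png

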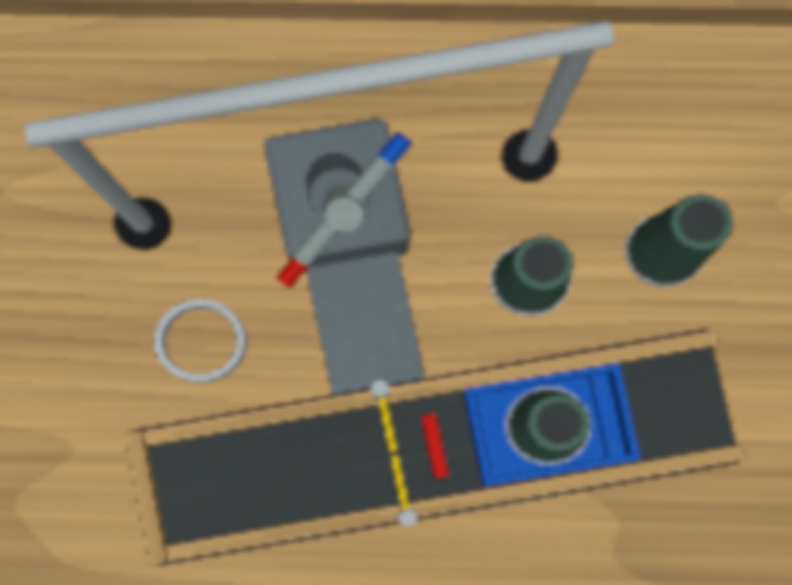

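```bash
cat >> h.py <<'E'
def U(p,pose):
    x,y,a=pose; p=np.atleast_2d(p).astype(float); c,s=np.cos(a),np.sin(a)
    return np.c_[x+c*p[:,0]-s*p[:,1], y+s*p[:,0]+c*p[:,1], p[:,2]]
def unU(p,pose):
    x,y,a=pose; p=np.atleast_2d(p)-[x,y,0]; c,s=np.cos(a),np.sin(a)
    return np.c_[c*p[:,0]+s*p[:,1], -s*p[:,0]+c*p[:,1], p[:,2]]
E
python3 - <<'E'
from h import *
from scipy.optimize import least_squares
s=np.load("top0.npz"); s=dict(s)
C=np.array([(380,388),(407,517),(27,136),(611,35),(709,331),(740,462)])
px=np.c_[210+C[:,0]/3.3,95+C[:,1]/3]
P=np.array([(.0495,0,.1),(-.0495,0,.1),(.225,.165,.325),(.225,-.165,.325),(.052,-.245,.055),(-.052,-.245,.055)])
f=lambda q:(proj(s,U(P,q))-px).ravel()
r=least_squares(f,[.45,-.05,-.1],loss='soft_l1'); print(r.x,np.round(f(r.x).reshape(-1,2),1)); pose=r.x
np.save("pose.npy",pose)
def g(c,z): return np.round(1e3*unU(atz(s,210+c[0]/3.3,95+c[1]/3,z),pose),0)
print("hub",g((344,213),.183),"red",g((292,275),.15),"blue",g((397,148),.195))
print("traycorners",g((467,391),.075),g((621,364),.075),g((486,487),.075),g((640,459),.075))
print("sleeve top",g((560,424),.12), "spare",g((545,264),.1),"tall",g((703,222),.14),"ring",g((200,340),.02))
print(U([[.175,0,.17],[0,0,.04],[0,.118,.04],[0,-.11,.04]],pose), unU([[0,0,0]],pose))
E
```

```text
[ 0.48016552 -0.03891286  0.20763912] [[-0.6  0.2]
 [-0.6  0.4]
 [-0.4 -0.3]
 [ 0.  -0.1]
 [ 1.2  0. ]
 [ 1.  -0.3]]
hub [[171.  -1. 183.]] red [[139.  41. 150.]] blue [[208. -42. 195.]]
traycorners [[ 37. -61.  75.]] [[  38. -172.   75.]] [[-37. -60.  75.]] [[ -36. -170.   75.]]
sleeve top [[  -0. -115.  120.]] spare [[ 121. -131.  100.]] tall [[ 127. -236.  140.]] ring [[118. 122.  20.]]
[[ 0.65140658 -0.00283655  0.17      ]
 [ 0.48016552 -0.03891286  0.04      ]
 [ 0.45583978  0.07655254  0.04      ]
 [ 0.50284205 -0.14655009  0.04      ]] [[-0.46182983  0.13706329  0.        ]]
```

```bash
cat >> h.py <<'E'
pose=np.load("pose.npy")
def pin(phi,r=48,extra=0,dz=-22,side=1):
    """tool TCP (unit mm) so that far finger (tool centre +50 in x) sits behind bar end at phi deg"""
    f=np.radians(phi); er=np.array([.906*np.cos(f),np.sin(f),.423*np.cos(f)])
    h=er[:2]/np.hypot(*er[:2]); n=np.array([h[1],-h[0]])  # behind (clockwise) normal
    d=6.5+7.3*abs(n[0])+11*abs(n[1])+extra
    p=np.array([175,0,170])+r*er; p[:2]+=n*d; p[2]+=dz; p[0]-=50
    return p
def W(p): return U(np.array(p)/1000,pose)[0]
E
python3 - <<'E'
from h import *
print(np.round(W([115,52,230])*100,1), np.round(W([115,52,134])*100,1))
for phi in range(134,291,12): print(phi,np.round(pin(phi)),np.round(W(pin(phi))*100,1))
for phi in (95,100): print(phi,np.round(pin(phi,extra=8)),np.round(W(pin(phi,extra=8))*100,1))
E
```

```text
[58.2  3.6 23. ] [58.2  3.6 13.4]
134 [109.  47. 134.] [57.7  3.  13.4]
146 [101.  43. 131.] [57.   2.4 13.1]
158 [ 93.  36. 129.] [56.3  1.5 12.9]
170 [ 86.  27. 128.] [55.9  0.5 12.8]
182 [ 81.  16. 128.] [55.6 -0.7 12.8]
194 [ 78.   7. 128.] [55.5 -1.6 12.8]
206 [ 77.  -4. 130.] [55.6 -2.7 13. ]
218 [ 78. -15. 132.] [55.9 -3.7 13.2]
230 [ 82. -25. 135.] [56.6 -4.7 13.5]
242 [ 89. -35. 138.] [57.4 -5.5 13.8]
254 [ 97. -42. 142.] [58.4 -6.  14.2]
266 [108. -47. 147.] [59.5 -6.3 14.7]
278 [116. -49. 151.] [60.4 -6.3 15.1]
290 [124. -50. 155.] [61.2 -6.3 15.5]
95 [144.  50. 146.] [61.1  3.9 14.6]
100 [141.  51. 144.] [60.7  4.  14.4]
```

Emit:
{"api": "jog_arm", "payload": {"motion": [[3.0, 1.5, 1.5, 7, 0], [2.5, 3, 1, 7, 0], [2.5, 3, 0, 7, 0], [2.5, 3.3, 0, 7, 0], [2.5, 3.3, 0, 7, 0], [2, 3.5, 0, 7, 0], [2, 3.5, 0, 7, 0], [1.5, 3.7, 0, 7, 0], [1.5, 3.7, 0, 7, 0], [1, 3.8, 0, 7, 0]]}}

```text
t: 0.98
tcp_pos: [0.4304, -0.2582, 0.2531]
tool_rot: [0.696, 0.718, -0.0, 0.002]
force: [0.3, -0.0, 0.2]
finger_gap: 1.003
```

Emit:
{"api": "jog_arm", "payload": {"motion": [[1.5, 3.8, 0, 5, 0], [1.6, 3.8, 0, 5, 0], [1.9, 3.7, 0, 0, 0], [1.9, 3.7, 0, 0, 0], [1.9, 3.7, 0, 0, 0], [1.9, 3.7, 0, 0, 0], [1.9, 3.7, 0, 0, 0], [1.9, 2.5, -1, 0, 0], [0.5, 0.6, -0.5, 0, 0]]}}

```text
t: 1.73
tcp_pos: [0.5784, 0.0456, 0.238]
tool_rot: [0.623, 0.782, 0.001, 0.002]
force: [-0.3, -0.4, 0.1]
finger_gap: 1.001
```

```bash
cat >> h.py <<'E'
def look(n,tag,crop=None,k=1):
    from station import snapshot
    s=snapshot(n); im=s["img"][:,:,::-1]
    if crop: a,b,c,d=crop; im=im[b:d,a:c]
    im=cv2.resize(im,None,fx=k,fy=k,interpolation=cv2.INTER_CUBIC); cv2.imwrite(f"pics/{tag}.png",im); return s
def st():
    from station import sense
    s=sense(); r=R.from_quat(s["tool_rot"]).as_matrix()
    print("t",round(s["t"],2),"unit mm",np.round(1e3*unU(s["tcp_pos"],pose)[0],1),"world",np.round(100*s["tcp_pos"],2),"y ang",np.round(np.degrees(np.arctan2(r[1,1],r[0,1])),1),"F",np.round(s["force"],1),"gap",round(s["finger_gap"],2)); return s
E
python3 - <<'E'
from h import *
st(); look("scene","s1",(200,120,420,340),3.0 if 0 else 2.7)
E
```

```text
t 1.73 unit mm [113.6  62.4 238. ] world [57.84  4.56 23.8 ] y ang 12.9 F [-0.3 -0.4  0.1] gap 1.0
```

View pics/s1.png

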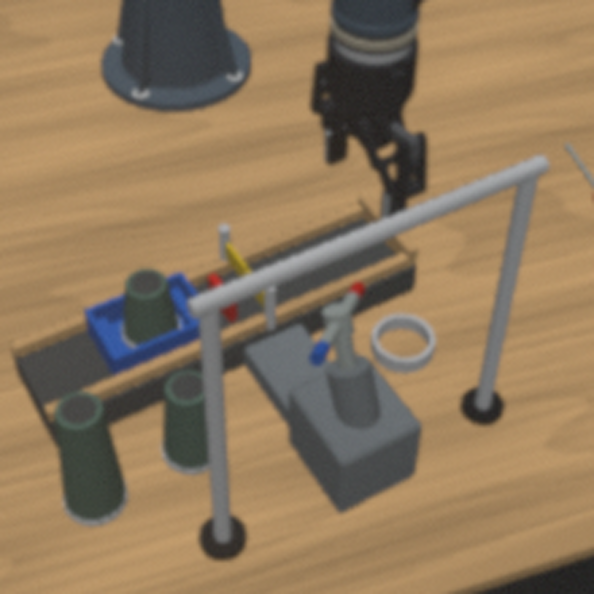

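Emit:
{"api": "jog_arm", "payload": {"motion": [[0.2, -0.5, -3, -1, 0], [0, 0, -3, 0, 0], [0, 0, -2.4, 0, 0], [0, 0, -2, 0, 0]]}}

```text
t: 2.12
tcp_pos: [0.5824, 0.0381, 0.135]
tool_rot: [0.629, 0.778, 0.003, 0.007]
force: [0.5, -0.6, 1.0]
finger_gap: 0.996
```

Run:
```python
from h import *
st(); look("scene","s2",(250,170,400,310),4);look("wrist","w2")
```

```text
t 2.12 unit mm [115.9  54.3 135. ] world [58.24  3.81 13.5 ] y ang 12.1 F [ 0.5 -0.6  1. ] gap 1.0
```

View pics/s2.png

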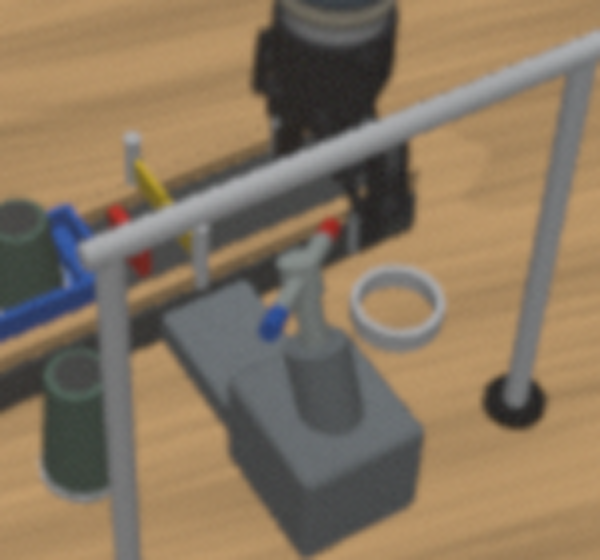

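View pics/w2.png

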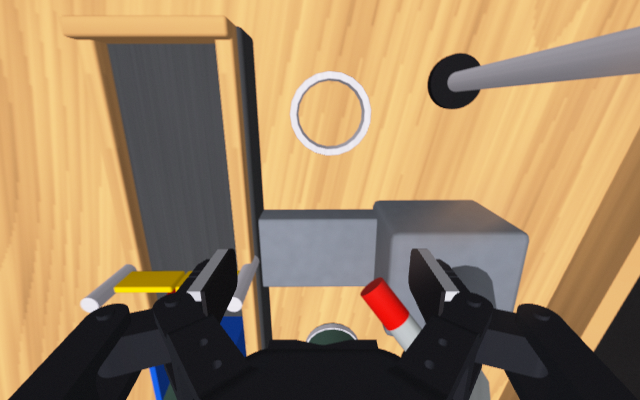

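Emit:
{"api": "jog_arm", "payload": {"motion": [[-0.6, -0.7, -0.2, 0, 0], [-0.6, -0.7, -0.2, 0, 0], [-0.7, -0.9, -0.2, 0, 0], [-0.4, -1.0, -0.1, 0, 0], [-0.3, -1.2, 0, 0, 0]]}}

```text
t: 2.63
tcp_pos: [0.5552, -0.0096, 0.1301]
tool_rot: [0.629, 0.778, 0.005, 0.007]
force: [1.0, 2.4, -0.9]
finger_gap: 1.001
```

Run:
```python
from h import *
st(); look("wrist","w3")
```

```text
t 2.63 unit mm [ 79.4  13.2 130.1] world [55.52 -0.96 13.01] y ang 12.1 F [ 1.   2.4 -0.9] gap 1.0
```

View pics/w3.png

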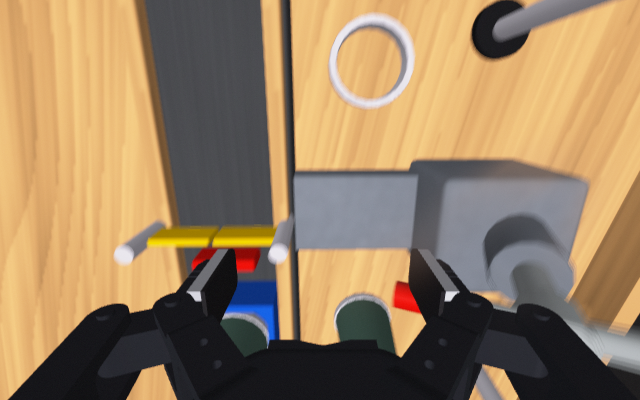

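Emit:
{"api": "jog_arm", "payload": {"motion": [[0.0, -1.0, 0.0, 0, 0], [0.1, -0.9, 0.1, 0, 0], [0.4, -0.9, 0.1, 0, 0], [0.6, -1.0, 0.2, 0, 0], [0.8, -0.8, 0.3, 0, 0], [1.0, -0.5, 0.4, 0, 0], [1.1, -0.3, 0.4, 0, 0], [1.0, -0.1, 0.3, 0, 0]]}}

```text
t: 3.35
tcp_pos: [0.599, -0.0763, 0.1517]
tool_rot: [0.63, 0.776, -0.002, 0.001]
force: [-4.0, 1.8, 3.3]
finger_gap: 0.999
```

Run:
```python
from h import *
st(); look("wrist","w4"); look("scene","s4",(250,170,400,310),4)
```

```text
t 3.35 unit mm [108.6 -61.1 151.7] world [59.9  -7.63 15.17] y ang 11.8 F [-4.   1.8  3.3] gap 1.0
```

View pics/w4.png

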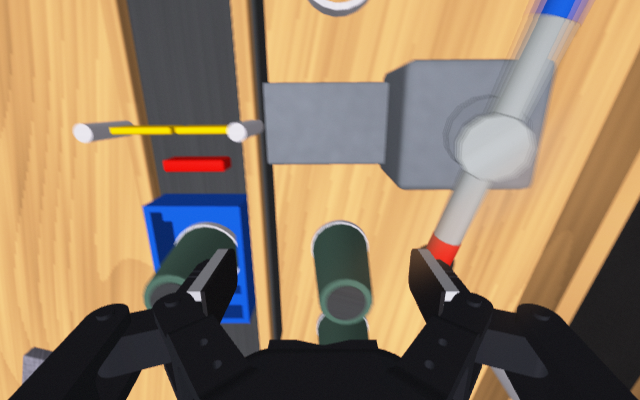

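View pics/s4.png

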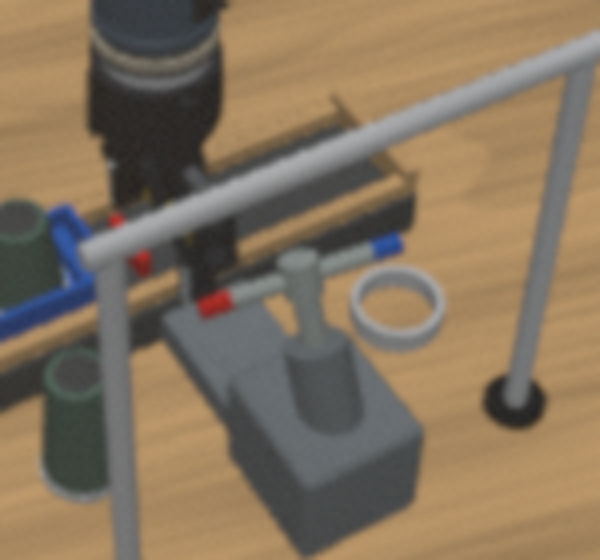

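Emit:
{"api": "jog_arm", "payload": {"motion": [[-0.25, 1.1, 0, 0, 0], [0.8, 0.2, 0.2, 0, 0], [0.8, 0.2, 0.2, 0, 0], [0.7, 0.1, 0.1, 0, 0]]}}

```text
t: 3.78
tcp_pos: [0.6161, -0.0629, 0.1594]
tool_rot: [0.63, 0.777, -0.007, 0.0]
force: [-12.0, -1.6, 13.9]
finger_gap: 0.998
```

Run:
```python
from h import *
st(); look("wrist","w5"); look("scene","s5",(250,170,400,310),4)
```

```text
t 3.78 unit mm [128.1 -51.5 159.4] world [61.61 -6.29 15.94] y ang 11.9 F [-12.   -1.6  13.9] gap 1.0
```

View pics/w5.png

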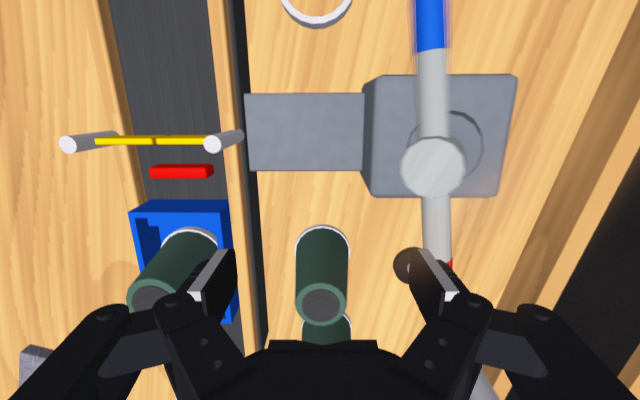

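View pics/s5.png

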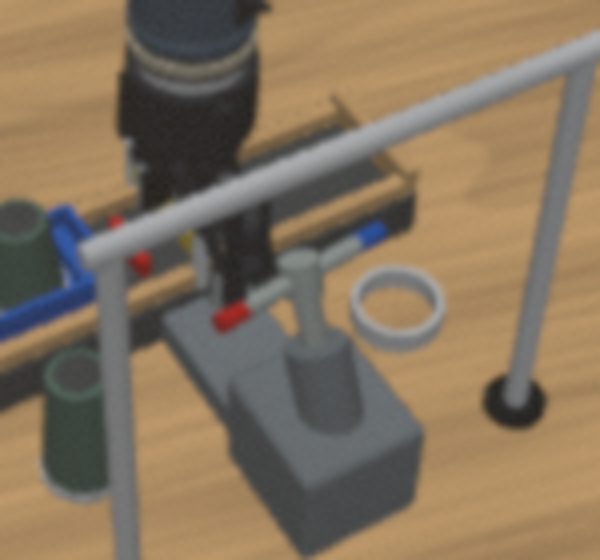

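```bash
cat >> h.py <<'E'
def barpts(phi,r):
    f=np.radians(phi); return W(np.array([175,0,170])+r*np.array([.906*np.cos(f),np.sin(f),.423*np.cos(f)]))
E
python3 - <<'E'
from h import *
from station import snapshot
s=snapshot("wrist")
for phi in (85,90,95,100): print(phi,np.round(proj(s,[barpts(phi,49),barpts(phi,20),barpts(phi,-20)])))
t=look("top","t5",(210,95,450,290),3.3)
E
```

```text
85 [[448.  39.]
 [433. 116.]
 [416. 203.]]
90 [[437.  39.]
 [429. 115.]
 [419. 204.]]
95 [[425.  41.]
 [424. 115.]
 [423. 205.]]
100 [[414.  43.]
 [420. 116.]
 [427. 205.]]
```

View pics/t5.png

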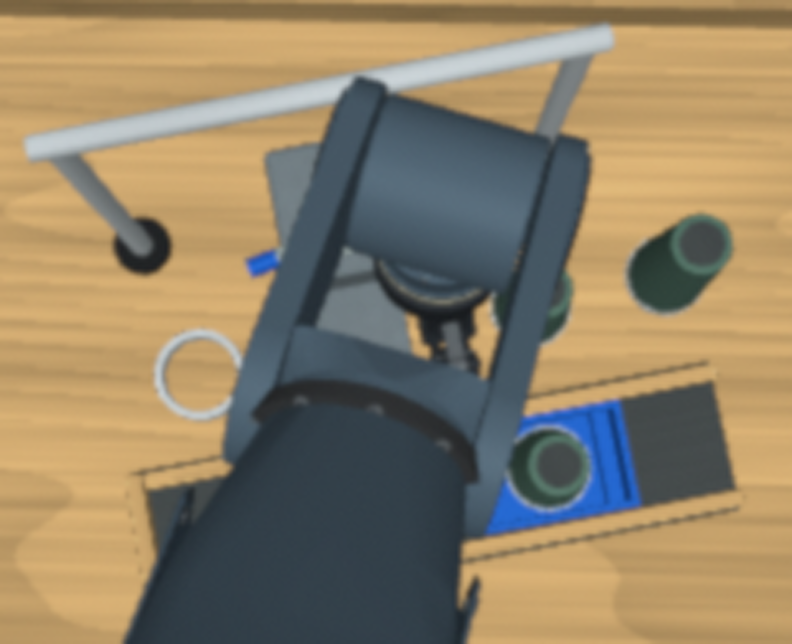

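Emit:
{"api": "jog_arm", "payload": {"motion": [[-0.7, -0.1, -0.2, 0, 0], [0, 0, -1.2, 0, 0], [0.6, 0.1, 0, 0, 0], [0.6, 0.1, 0.1, 0, 0], [0.3, 0.1, 0.1, 0, 0]]}}

```text
t: 4.4
tcp_pos: [0.6214, -0.06, 0.1502]
tool_rot: [0.629, 0.777, -0.009, 0.001]
force: [-3.4, -2.5, 2.5]
finger_gap: 1.0
```

Run:
```python
from h import *
st(); look("wrist","w6")
```

```text
t 4.4 unit mm [133.8 -49.8 150.2] world [62.14 -6.   15.02] y ang 12.1 F [-3.4 -2.5  2.5] gap 1.0
```

View pics/w6.png

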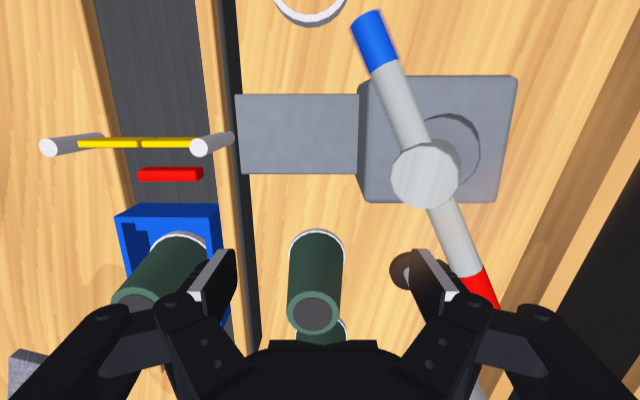

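Run:
```python
from h import *
from station import snapshot
s=snapshot("wrist")
for phi in range(100,126,5): print(phi,np.round(proj(s,[barpts(phi,49),barpts(phi,30),barpts(phi,-30)])))
for phi in (110,115,120):print(phi,pin(phi,extra=8,dz=-28,r=45),np.round(W(pin(phi,extra=8,dz=-28,r=45))*100,1))
```

```text
100 [[409.  44.]
 [413.  96.]
 [424. 238.]]
105 [[398.  48.]
 [406.  98.]
 [431. 238.]]
110 [[387.  52.]
 [400. 100.]
 [437. 237.]]
115 [[377.  57.]
 [394. 103.]
 [443. 236.]]
120 [[367.  63.]
 [388. 106.]
 [449. 235.]]
125 [[359.  70.]
 [382. 109.]
 [456. 233.]]
110 [134.68207872  50.07708671 135.48964657] [60.2  3.8 13.5]
115 [131.26454439  50.70976381 133.95546139] [59.8  3.8 13.4]
120 [127.71290078  51.05317796 132.4825    ] [59.5  3.7 13.2]
```

Emit:
{"api": "jog_arm", "payload": {"motion": [[-1.5, -0.3, 0, 0, 0], [-1, 0, 3.5, 0, 0], [0, 0.5, 3.5, 0, 0], [0, 3, 1.5, 0, 0], [0, 3.5, 0, 0, 0]]}}

```text
t: 4.92
tcp_pos: [0.5995, 0.0056, 0.2355]
tool_rot: [0.632, 0.775, -0.006, 0.003]
force: [0.9, 0.2, 0.6]
finger_gap: 0.996
```

Emit:
{"api": "jog_arm", "payload": {"motion": [[0.2, 3.0, 0, 0, 0], [0.2, 0.6, -2.5, 0, 0], [0, 0, -3.5, 0, 0], [0, 0, -3.0, 0, 0], [0, 0, -1.0, 0, 0]]}}

```text
t: 5.33
tcp_pos: [0.6128, 0.0541, 0.1418]
tool_rot: [0.629, 0.777, 0.007, 0.015]
force: [-0.7, -0.6, -0.5]
finger_gap: 1.0
```

Run:
```python
from h import *
st(); look("wrist","w7")
for phi in list(range(116,291,12)): print(phi,np.round(W(pin(phi,r=45,dz=-28))*100,1))
```

```text
t 5.33 unit mm [149.   63.7 141.8] world [61.28  5.41 14.18] y ang 12.1 F [-0.7 -0.6 -0.5] gap 1.0
116 [59.1  3.3 13.4]
128 [58.3  3.  13. ]
140 [57.6  2.5 12.7]
152 [56.9  1.9 12.5]
164 [56.3  1.  12.4]
176 [56.  -0.1 12.3]
188 [55.8 -1.  12.3]
200 [55.7 -2.  12.4]
212 [55.9 -3.  12.6]
224 [56.4 -4.  12.8]
236 [57.  -4.8 13.1]
248 [57.9 -5.5 13.5]
260 [58.9 -5.9 13.9]
272 [59.9 -6.  14.3]
284 [60.7 -6.1 14.7]
```

View pics/w7.png

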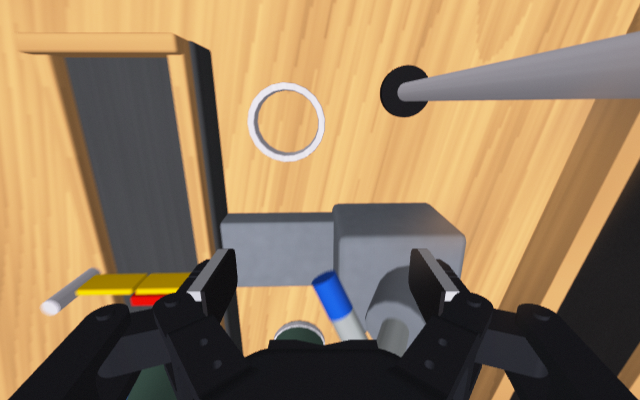

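Emit:
{"api": "jog_arm", "payload": {"motion": [[0.1, -1.0, -0.5, 0, 0], [-0.8, -0.6, -0.3, 0, 0], [-1.2, -0.4, -0.2, 0, 0], [-0.9, -0.4, -0.2, 0, 0], [-0.7, -0.5, -0.2, 0, 0]]}}

```text
t: 5.8
tcp_pos: [0.5827, 0.0245, 0.1276]
tool_rot: [0.628, 0.778, 0.013, 0.019]
force: [4.6, 3.3, -3.9]
finger_gap: 0.998
```

Run:
```python
from h import *
st()
```

```text
t 5.8 unit mm [113.4  41.  127.6] world [58.27  2.45 12.76] y ang 12.1 F [ 4.6  3.3 -3.9] gap 1.0
```

Emit:
{"api": "jog_arm", "payload": {"motion": [[-0.7, -0.3, 0, 0, 0], [-0.6, -0.5, 0, 0, 0], [-0.5, -0.8, -0.1, 0, 0], [-0.3, -0.9, 0, 0, 0], [-0.2, -0.9, 0, 0, 0], [0, -0.9, 0, 0, 0], [0.1, -0.9, 0.1, 0, 0]]}}

```text
t: 6.38
tcp_pos: [0.5605, -0.0303, 0.1312]
tool_rot: [0.629, 0.777, 0.018, 0.022]
force: [-0.3, 2.9, 1.2]
finger_gap: 1.001
```

Run:
```python
from h import *
st(); look("wrist","w8")
```

```text
t 6.38 unit mm [ 80.4  -8.1 131.2] world [56.05 -3.03 13.12] y ang 12.0 F [-0.3  2.9  1.2] gap 1.0
```

View pics/w8.png

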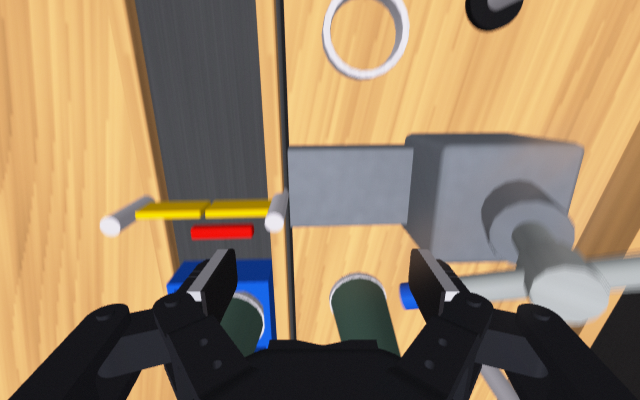

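Emit:
{"api": "jog_arm", "payload": {"motion": [[0.3, -0.7, -0.3, 0, 0], [0.6, -0.7, 0.1, 0, 0], [0.8, -0.6, 0.2, 0, 0], [0.9, -0.3, 0.2, 0, 0], [0.9, -0.1, 0.2, 0, 0], [0.8, 0.1, 0.2, 0, 0]]}}

```text
t: 6.93
tcp_pos: [0.6006, -0.0608, 0.1389]
tool_rot: [0.63, 0.776, 0.013, 0.018]
force: [-4.7, -0.3, 4.2]
finger_gap: 1.002
```

Run:
```python
from h import *
st(); look("wrist","w9")
```

```text
t 6.93 unit mm [113.3 -46.2 138.9] world [60.06 -6.08 13.89] y ang 11.9 F [-4.7 -0.3  4.2] gap 1.0
```

View pics/w9.png

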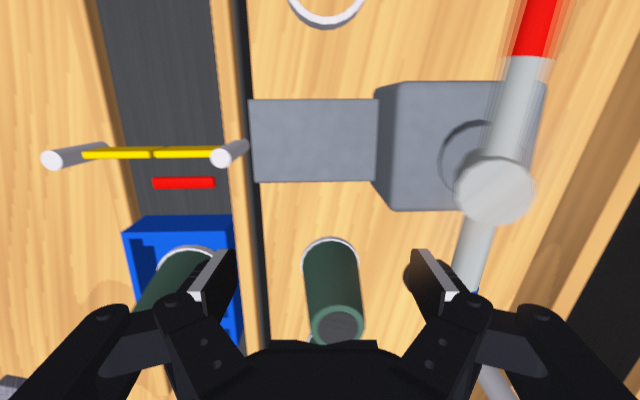

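Emit:
{"api": "jog_arm", "payload": {"motion": [[0.7, 0.1, 0.1, 0, 0], [0.7, 0.1, 0.2, 0, 0], [0.6, 0.2, 0.1, 0, 0], [0.5, 0.2, 0.1, 0, 0]]}}

```text
t: 7.32
tcp_pos: [0.6239, -0.0591, 0.1433]
tool_rot: [0.63, 0.776, 0.008, 0.015]
force: [-4.8, -1.0, 2.0]
finger_gap: 0.998
```

Run:
```python
from h import *
st(); look("wrist","w10")
```

```text
t 7.32 unit mm [136.5 -49.4 143.3] world [62.39 -5.91 14.33] y ang 11.9 F [-4.8 -1.   2. ] gap 1.0
```

View pics/w10.png

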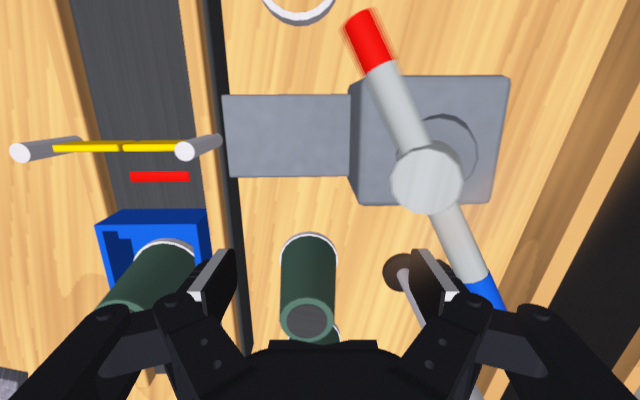

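Emit:
{"api": "jog_arm", "payload": {"motion": [[-1.5, -0.3, 0, 0, 0], [-1, 0, 3.5, 0, 0], [0, 0.5, 3.5, 0, 0], [0, 3, 1.5, 0, 0], [0, 3.5, 0, 0, 0], [0, 2.3, 0, 0, 0], [0, 0, 0, 0, 0]]}}

```text
t: 7.95
tcp_pos: [0.6076, 0.0264, 0.2308]
tool_rot: [0.633, 0.774, 0.011, 0.022]
force: [-0.3, -0.6, -0.3]
finger_gap: 1.003
```

Run:
```python
from h import *
st()
```

```text
t 7.95 unit mm [138.1  37.6 230.8] world [60.76  2.64 23.08] y ang 11.4 F [-0.3 -0.6 -0.3] gap 1.0
```

Emit:
{"api": "jog_arm", "payload": {"motion": [[-0.2, 1.5, -2.0, 0, 0], [-0.2, 0, -3.0, 0, 0], [0, 0, -3.0, 0, 0], [0, 0, -1.5, 0, 0], [0, 0, -0.3, 0, 0]]}}

```text
t: 8.37
tcp_pos: [0.6123, 0.0393, 0.1335]
tool_rot: [0.632, 0.774, 0.016, 0.033]
force: [-0.7, -0.8, -0.2]
finger_gap: 1.002
```

Run:
```python
from h import *
st(); look("wrist","w11")
```

```text
t 8.37 unit mm [145.4  49.3 133.5] world [61.23  3.93 13.35] y ang 11.6 F [-0.7 -0.8 -0.2] gap 1.0
```

View pics/w11.png

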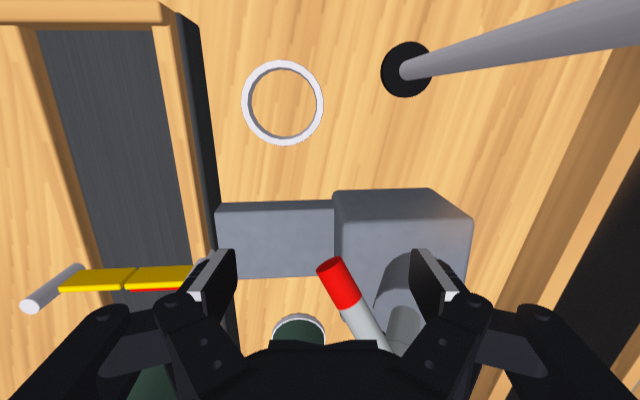

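Emit:
{"api": "jog_arm", "payload": {"motion": [[-0.9, -0.3, -0.1, 0, 0], [-0.9, -0.3, -0.1, 0, 0], [-0.8, -0.3, -0.2, 0, 0], [-0.8, -0.4, -0.2, 0, 0], [-0.6, -0.5, -0.1, 0, 0], [-0.5, -0.5, -0.1, 0, 0]]}}

```text
t: 8.92
tcp_pos: [0.5761, 0.014, 0.1293]
tool_rot: [0.632, 0.773, 0.023, 0.042]
force: [3.4, 3.8, -3.6]
finger_gap: 0.997
```

Run:
```python
from h import *
st(); look("wrist","w12")
```

```text
t 8.92 unit mm [104.8  32.  129.3] world [57.61  1.4  12.93] y ang 11.6 F [ 3.4  3.8 -3.6] gap 1.0
```

View pics/w12.png

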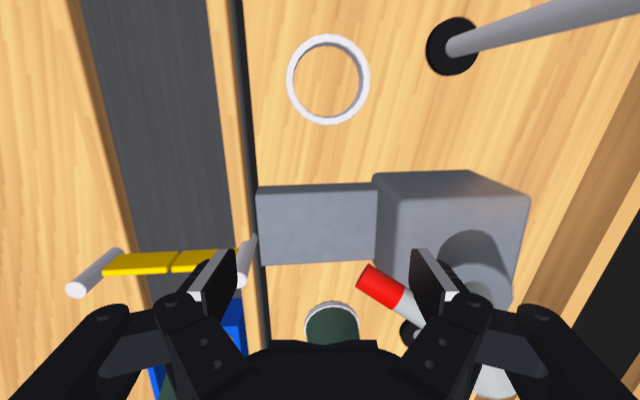

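Emit:
{"api": "jog_arm", "payload": {"motion": [[-0.4, -0.5, -0.1, 0, 0], [-0.4, -0.5, -0.1, 0, 0], [-0.3, -0.4, 0, 0, 0], [-0.3, -0.4, 0, 0, 0]]}}

```text
t: 9.3
tcp_pos: [0.5738, 0.0139, 0.1297]
tool_rot: [0.631, 0.773, 0.045, 0.045]
force: [7.3, 16.3, -4.4]
finger_gap: 0.997
```

Run:
```python
from h import *
from station import snapshot
st(); s=look("wrist","w13")
for phi in range(135,166,5): print(phi,np.round(proj(s,[barpts(phi,65),barpts(phi,49),barpts(phi,30)])))
```

```text
t 9.3 unit mm [102.5  32.3 129.7] world [57.38  1.39 12.97] y ang 11.6 F [ 7.3 16.3 -4.4] gap 1.0
135 [[394. 245.]
 [417. 270.]
 [445. 300.]]
140 [[385. 252.]
 [410. 275.]
 [440. 303.]]
145 [[377. 259.]
 [404. 280.]
 [436. 306.]]
150 [[371. 267.]
 [399. 286.]
 [433. 309.]]
155 [[365. 275.]
 [394. 292.]
 [429. 313.]]
160 [[360. 283.]
 [390. 298.]
 [427. 316.]]
165 [[357. 292.]
 [387. 305.]
 [424. 320.]]
```

View pics/w13.png

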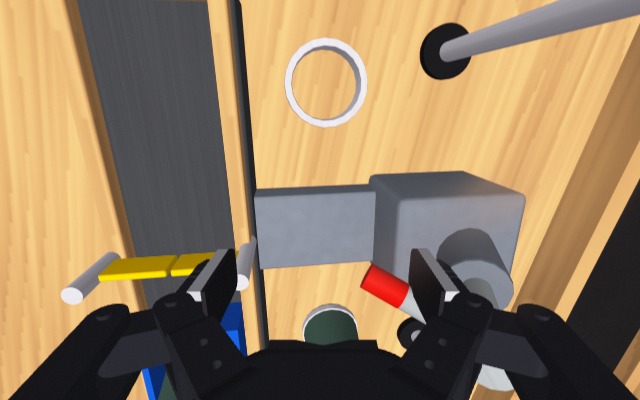

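Emit:
{"api": "jog_arm", "payload": {"motion": [[0.8, 0.8, 0, 0, 0], [0, 0.3, 3, 0, 0], [0, 0, 3.5, 0, 0], [0, 0, 3, 0, 0], [0, 0, 0, 0, 0]]}}

```text
t: 9.77
tcp_pos: [0.5807, 0.0267, 0.2289]
tool_rot: [0.63, 0.774, 0.045, 0.045]
force: [1.2, 1.0, 0.0]
finger_gap: 1.0
```

Run:
```python
from h import *
s=st(); z=R.from_quat(s["tool_rot"]).as_matrix()[:,2]; print(unU([z+[pose[0],pose[1],0]],pose))
look("wrist","w14"); t=look("scene","s14",(180,150,400,310),3.5)
```

```text
t 9.77 unit mm [111.9  43.5 228.9] world [58.07  2.67 22.89] y ang 11.7 F [1.2 1.  0. ] gap 1.0
[[ 0.12580105 -0.01302036 -0.99197004]]
```

View pics/s14.png

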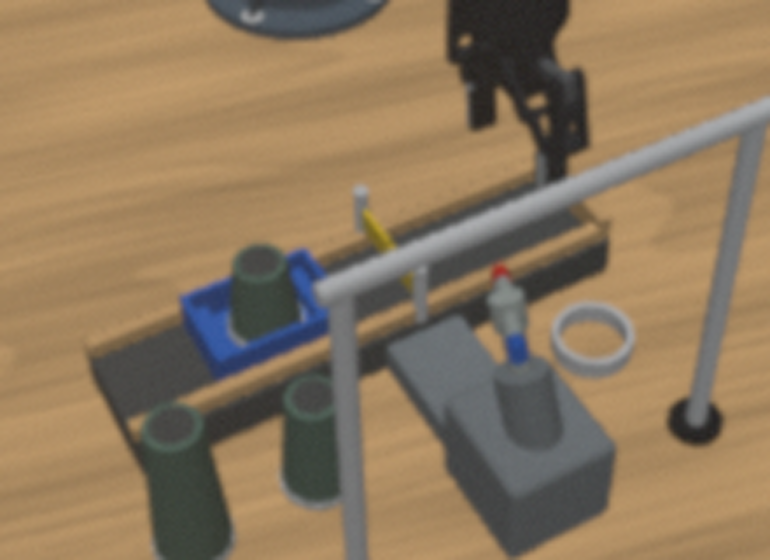

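View pics/w14.png

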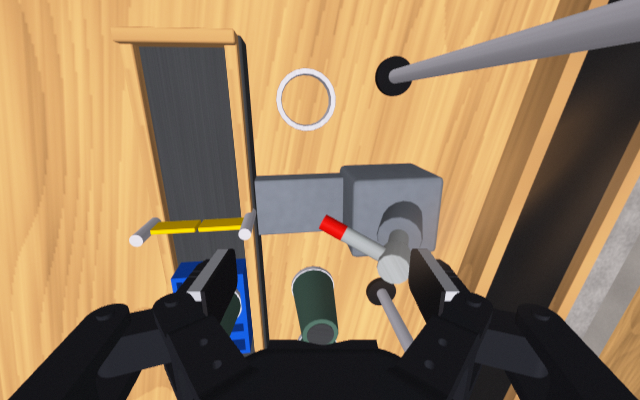

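Run:
```python
from h import *
from station import snapshot
s=snapshot("wrist")
for phi in range(140,166,5): print(phi,np.round(proj(s,[barpts(phi,65),barpts(phi,49),barpts(phi,20)])))
cv2.imwrite("pics/w15.png",cv2.resize(s["img"][190:300,300:440,::-1],None,fx=5,fy=5))
```

```text
140 [[337. 209.]
 [352. 223.]
 [380. 248.]]
145 [[333. 213.]
 [349. 226.]
 [378. 249.]]
150 [[329. 219.]
 [346. 230.]
 [377. 251.]]
155 [[326. 224.]
 [344. 234.]
 [376. 253.]]
160 [[324. 230.]
 [342. 238.]
 [375. 254.]]
165 [[322. 235.]
 [340. 243.]
 [374. 256.]]
```

View pics/w15.png

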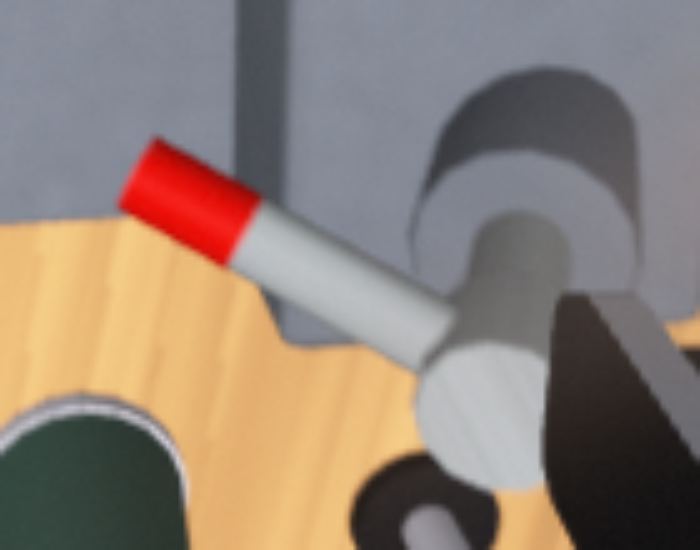

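Run:
```python
from h import *
for p in ([0,-203,229],[0,-203,57],[0,-181,57],[0,51,57]): print(np.round(100*W(p),2))
```

```text
[ 52.2  -23.76  22.9 ]
[ 52.2  -23.76   5.7 ]
[ 51.75 -21.6    5.7 ]
[46.97  1.1   5.7 ]
```

Emit:
{"api": "jog_arm", "payload": {"motion": [[-0.8, -2, 0, 0, 255], [-0.8, -2.6, 0, 0, 255], [-0.8, -2.8, 0, 0, 255], [-0.8, -2.8, 0, 0, 255], [-0.7, -2.8, 0, 0, 255], [-0.7, -2.8, 0, 0, 255], [-0.6, -2.8, 0, 0, 255], [-0.5, -2.4, 0, 0, 255], [-0.2, -1.0, 0, 0, 255], [0, 0, 0, 0, 255]]}}

```text
t: 10.75
tcp_pos: [0.5027, -0.1986, 0.2076]
tool_rot: [0.632, 0.774, 0.038, 0.025]
force: [-0.1, 0.8, -0.2]
finger_gap: 0.002
```

Run:
```python
from h import *
st()
```

```text
t 10.75 unit mm [ -10.8 -160.9  207.6] world [ 50.27 -19.86  20.76] y ang 11.5 F [-0.1  0.8 -0.2] gap 0.0
```

Emit:
{"api": "jog_arm", "payload": {"motion": [[0.6, -1.3, 0, 0.4, 255], [0.6, -1.3, 0, 0, 255], [0.6, -1.2, 0, 0, 255], [0, 0, 0, 0, 255]]}}

```text
t: 11.08
tcp_pos: [0.5193, -0.2337, 0.204]
tool_rot: [0.629, 0.776, 0.039, 0.02]
force: [0.6, 0.1, -1.1]
finger_gap: -0.0
```

Run:
```python
from h import *
st();look("wrist","w16")
```

```text
t 11.08 unit mm [  -1.9 -198.6  204. ] world [ 51.93 -23.37  20.4 ] y ang 11.9 F [ 0.6  0.1 -1.1] gap -0.0
```

View pics/w16.png

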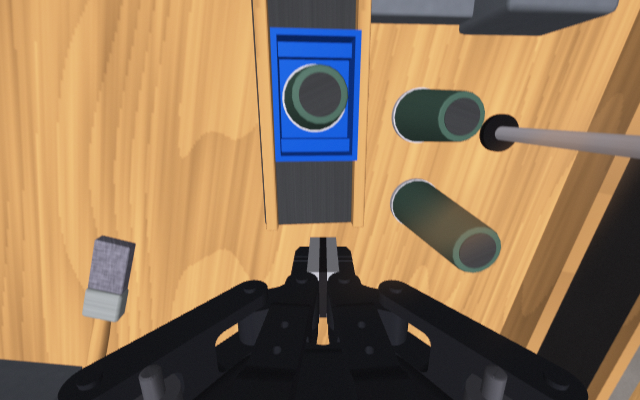

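Emit:
{"api": "jog_arm", "payload": {"motion": [[0.2, -0.2, -2.5, 0, 255], [0, 0, -3, 0, 255], [0, 0, -3, 0, 255], [0, 0, -2.5, 0, 255], [0, 0, -1.5, 0, 255], [0, 0, 0, 0, 255]]}}

```text
t: 11.63
tcp_pos: [0.5207, -0.2255, 0.0759]
tool_rot: [0.627, 0.778, 0.04, 0.018]
force: [0.0, 0.4, -0.8]
finger_gap: 0.003
```

Run:
```python
from h import *
st()
```

```text
t 11.63 unit mm [   1.2 -190.9   75.9] world [ 52.07 -22.55   7.59] y ang 12.2 F [ 0.   0.4 -0.8] gap 0.0
```

Emit:
{"api": "jog_arm", "payload": {"motion": [[0, -0.2, -1, -0.2, 255], [0, 0, -0.7, 0, 255], [0, 0, 0, 0, 255]]}}

```text
t: 11.88
tcp_pos: [0.5207, -0.2248, 0.0583]
tool_rot: [0.627, 0.778, 0.041, 0.017]
force: [1.0, -0.0, -0.2]
finger_gap: 0.001
```

Run:
```python
from h import *
st(); look("scene","s17",(180,150,400,310),3.5)
```

```text
t 11.88 unit mm [   1.3 -190.2   58.3] world [ 52.07 -22.48   5.83] y ang 12.2 F [ 1.  -0.  -0.2] gap 0.0
```

View pics/s17.png

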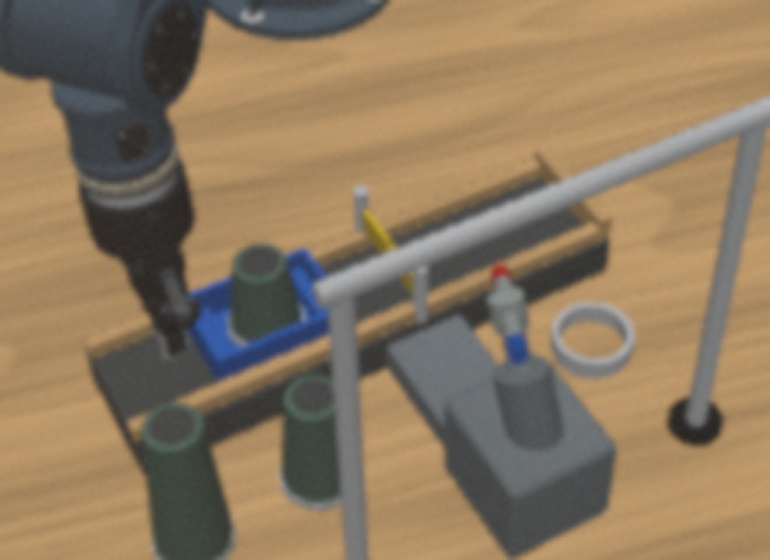

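Emit:
{"api": "jog_arm", "payload": {"motion": [[-0.02, 0.1, 0, 0, 255], [-0.04, 0.2, 0, 0, 255], [-0.06, 0.3, 0, 0, 255], [-0.06, 0.3, 0, 0, 255], [-0.07, 0.35, 0, 0, 255], [-0.07, 0.35, 0, 0, 255], [-0.07, 0.35, 0, 0, 255], [-0.07, 0.35, 0, 0, 255], [-0.07, 0.35, 0, 0, 255], [-0.07, 0.35, 0, 0, 255]]}}

```text
t: 12.77
tcp_pos: [0.5191, -0.1985, 0.0635]
tool_rot: [0.627, 0.778, 0.039, 0.027]
force: [0.6, -3.7, -2.1]
finger_gap: -0.002
```

Run:
```python
from h import *
st();look("wrist","w18")
```

```text
t 12.77 unit mm [   5.2 -164.2   63.5] world [ 51.91 -19.85   6.35] y ang 12.2 F [ 0.6 -3.7 -2.1] gap -0.0
```

View pics/w18.png

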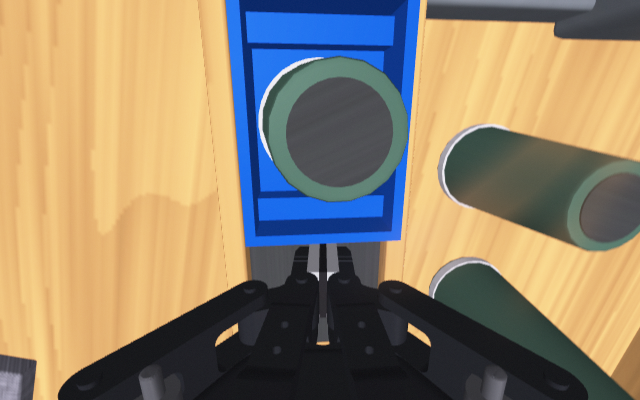

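Emit:
{"api": "jog_arm", "payload": {"motion": [[-0.12, 0.35, -0.15, 0, 255], [-0.12, 0.35, -0.15, 0, 255], [-0.12, 0.35, -0.12, 0, 255], [-0.1, 0.35, -0.1, 0, 255], [-0.1, 0.35, -0.1, 0, 255], [-0.1, 0.35, -0.08, 0, 255], [-0.1, 0.35, -0.08, 0, 255], [-0.1, 0.35, -0.08, 0, 255], [-0.1, 0.35, -0.08, 0, 255], [-0.1, 0.35, -0.08, 0, 255]]}}

```text
t: 13.65
tcp_pos: [0.5191, -0.1914, 0.0636]
tool_rot: [0.621, 0.781, 0.028, 0.056]
force: [-2.5, -9.4, 2.0]
finger_gap: 0.002
```

Run:
```python
from h import *
st()
```

```text
t 13.65 unit mm [   6.7 -157.3   63.6] world [ 51.91 -19.14   6.36] y ang 13.2 F [-2.5 -9.4  2. ] gap 0.0
```

Run:
```python
from h import *
look("wrist","w19"); look("scene","s19",(180,150,400,310),3.5)
```

```text
(no output)
```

View pics/w19.png

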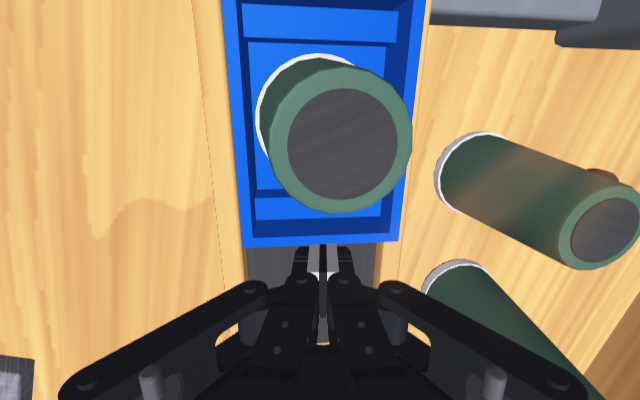

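View pics/s19.png

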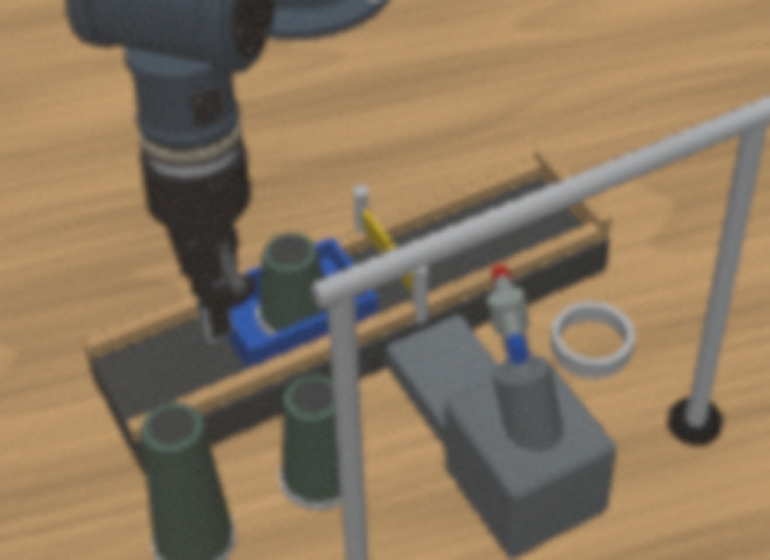

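Run:
```python
from h import *
s=look("top","t19",(300,180,450,290),5); np.savez("t19.npz",**s)
s=look("scene","s19b",(220,180,340,270),6.5); np.savez("s19.npz",**s)
for q in ([0,-35,40],[25,-35,40],[-25,-35,40],[38,-36,75],[-38,-36,75]): print(q,np.round(proj(s,W(q))[0]), (np.round(proj(s,W(q))[0])-[220,180])*6.5)
```

```text
[0, -35, 40] [281. 232.] [396.5 338. ]
[25, -35, 40] [285. 238.] [422.5 377. ]
[-25, -35, 40] [277. 227.] [370.5 305.5]
[38, -36, 75] [287. 233.] [435.5 344.5]
[-38, -36, 75] [274. 216.] [351. 234.]
```

View pics/t19.png

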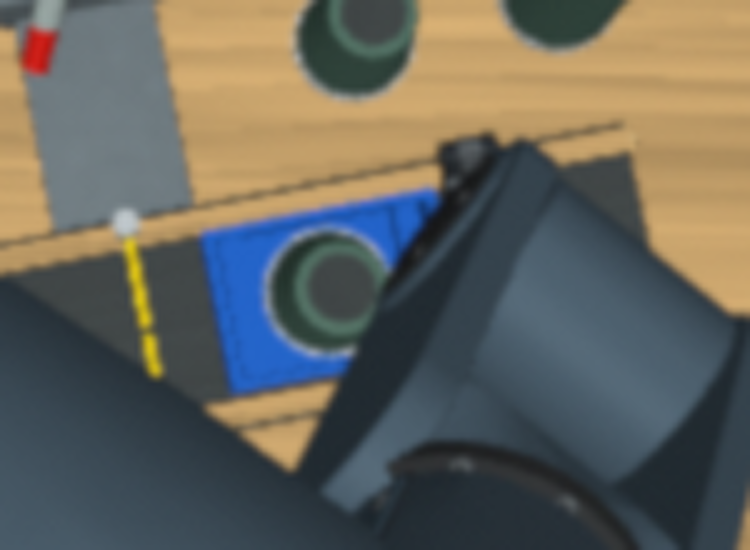

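View pics/s19b.png

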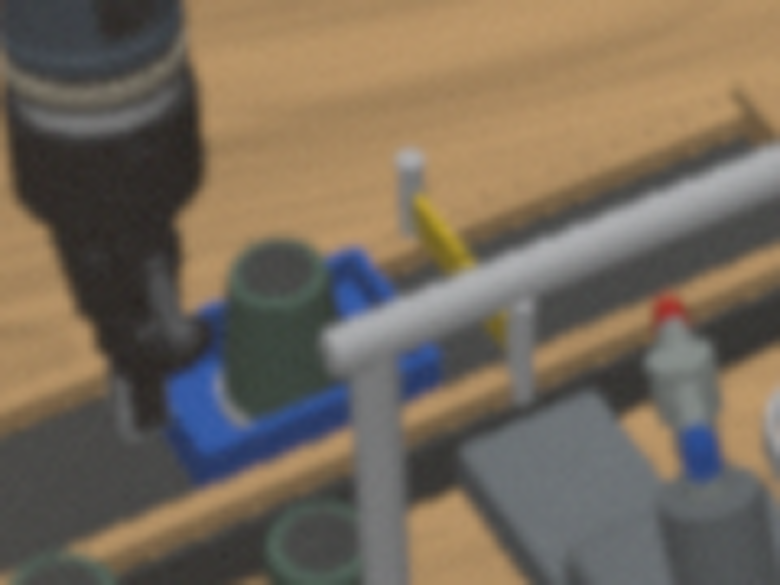

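Run:
```python
from h import *
s=dict(np.load("t19.npz"))
g=lambda u,v,z:np.round(1e3*unU(atz(s,300+u/5,180+v/5,z),pose)[0],1)
print(g(202,235,.075),g(233,395,.075),g(128,225,.1))
for q in ([0,-35,40],[0,-25,40],[25,-35,40],[-25,-35,40],[25,-25,40]): print(q,(proj(s,W(q))[0]-[300,180])*5)
i=s["img"][180:290,300:450].astype(int); m=(i[...,0]>120)&(i[...,1]<70)&(i[...,2]<70); print(np.argwhere(m)[:,::-1].mean(0)*5, m.sum())
w=st()
```

```text
[ 38.4 -35.4  75. ] [-36.7 -35.4  75. ] [ 48.   -2.2 100. ]
[0, -35, 40] [214.11508769 317.8282691 ]
[0, -25, 40] [193.53965057 321.71156164]
[25, -35, 40] [204.18178514 266.32429745]
[-25, -35, 40] [224.09334447 369.56532756]
[25, -25, 40] [183.65265429 270.19862277]
[36.34146341 49.63414634] 41
t 13.85 unit mm [   6.6 -156.7   63.6] world [ 51.9  -19.09   6.36] y ang 13.1 F [-2.2 -8.7  2.7] gap -0.0
```

Run:
```python
from h import *
s=st(); print(np.round(s["q"],3),np.round(s["tau"],2),s["ft_torque"]); z=R.from_quat(s["tool_rot"]).as_matrix()[:,2]; print(unU([z+[pose[0],pose[1],0]],pose))
n=dict(np.load("t19.npz"))
```

```text
t 13.85 unit mm [   6.6 -156.7   63.6] world [ 51.9  -19.09   6.36] y ang 13.1 F [-2.2 -8.7  2.7] gap -0.0
[-0.58   0.658  1.838  0.092  0.531 -0.884] [  4.75 -38.78  -6.56   1.28   0.48   0.04] [-1.33403732  0.51256011 -0.14428489]
[[ 0.11504693 -0.04944501 -0.99212872]]
```

Run:
```python
from h import *
s=dict(np.load("t19.npz"))
for y in range(-44,1,4):
    row=[]
    for x in (-20,-10,0,10,20,30):
        u,v=proj(s,W([x,y,40]))[0]; p=unU(atd(s,u,v),pose)[0]; row.append((round(p[2]*1e3,1),tuple(s["img"][int(round(v)),int(round(u))])))
    print(y,[r[0] for r in row],row[2][1],row[4][1])
s0=dict(np.load("top0.npz"))
for y in range(-44,1,4):
    u,v=proj(s0,W([0,y,40]))[0]; print(y,np.round(unU(atd(s0,u,v),pose)[0]*1e3,1))
```

```text
-44 [np.float64(57.3), np.float64(55.3), np.float64(59.1), np.float64(55.2), np.float64(57.9), np.float64(56.9)] (np.uint8(34), np.uint8(96), np.uint8(194)) (np.uint8(35), np.uint8(96), np.uint8(194))
-40 [np.float64(77.2), np.float64(77.5), np.float64(78.1), np.float64(73.0), np.float64(74.4), np.float64(73.7)] (np.uint8(35), np.uint8(97), np.uint8(194)) (np.uint8(34), np.uint8(95), np.uint8(191))
-36 [np.float64(77.0), np.float64(71.5), np.float64(69.3), np.float64(59.1), np.float64(74.5), np.float64(79.4)] (np.uint8(41), np.uint8(77), np.uint8(144)) (np.uint8(36), np.uint8(90), np.uint8(176))
-32 [np.float64(36.2), np.float64(42.1), np.float64(39.5), np.float64(38.9), np.float64(40.6), np.float64(37.6)] (np.uint8(61), np.uint8(70), np.uint8(85)) (np.uint8(62), np.uint8(70), np.uint8(76))
-28 [np.float64(37.1), np.float64(44.0), np.float64(40.7), np.float64(37.5), np.float64(38.4), np.float64(39.6)] (np.uint8(65), np.uint8(70), np.uint8(71)) (np.uint8(66), np.uint8(72), np.uint8(72))
-24 [np.float64(43.1), np.float64(39.2), np.float64(40.1), np.float64(43.7), np.float64(42.3), np.f
[... 867 characters left out ...]
np.uint8(75), np.uint8(71))
-4 [np.float64(41.1), np.float64(40.7), np.float64(39.1), np.float64(82.5), np.float64(81.3), np.float64(40.5)] (np.uint8(108), np.uint8(101), np.uint8(55)) (np.uint8(199), np.uint8(178), np.uint8(33))
0 [np.float64(747.1), np.float64(86.2), np.float64(40.8), np.float64(81.4), np.float64(83.6), np.float64(82.2)] (np.uint8(107), np.uint8(100), np.uint8(58)) (np.uint8(202), np.uint8(178), np.uint8(26))
-44 [ -0.  -44.   40.7]
-40 [  0.  -40.   39.5]
-36 [ -0.2 -34.8  70. ]
-32 [ -0.2 -30.9  70.7]
-28 [ -0.2 -27.   68.4]
-24 [  0.  -24.1  37.1]
-20 [ -0.  -20.   40.9]
-16 [  0.  -16.   37.8]
-12 [  0. -12.  39.]
-8 [ 0. -8. 37.]
-4 [ 0.  -4.  38.7]
0 [-0.   0.  41.9]
```

Emit:
{"api": "jog_arm", "payload": {"motion": [[0.1, -0.5, 0, -0.5, 255], [0, -0.5, 0, -0.5, 255], [-0.5, -0.1, -0.3, 0, 255], [0, 0, 0, 0, 255]]}}

```text
t: 14.18
tcp_pos: [0.5133, -0.2003, 0.0604]
tool_rot: [0.629, 0.775, 0.029, 0.053]
force: [-1.5, 0.3, -0.2]
finger_gap: 0.002
```

Run:
```python
from h import *
s=st(); print(s["ft_torque"],s["tool_rot"]); look("wrist","w20")
s=look("top","t20",(300,180,450,290),5); np.savez("t20.npz",**s)
```

```text
t 14.18 unit mm [  -0.9 -164.8   60.4] world [ 51.33 -20.03   6.04] y ang 12.0 F [-1.5  0.3 -0.2] gap 0.0
[ 0.01338733  0.03932745 -0.01556316] [0.62947893 0.77463399 0.02902043 0.05344411]
```

View pics/w20.png

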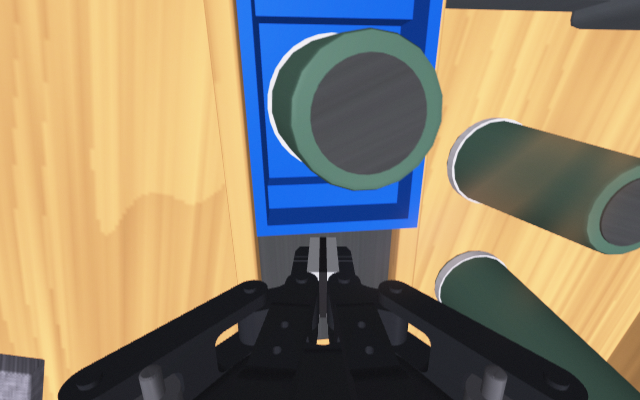

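View pics/t20.png

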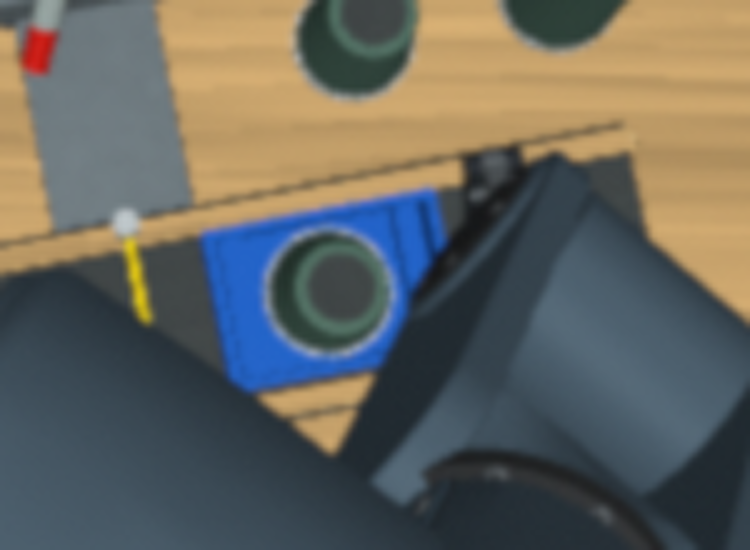

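Emit:
{"api": "jog_arm", "payload": {"motion": [[-0.08, 0.4, 0, 0, 255], [-0.08, 0.4, 0, 0, 255], [-0.1, 0.5, 0, 0, 255], [-0.1, 0.5, 0, 0, 255], [-0.1, 0.5, 0, 0, 255]]}}

```text
t: 14.7
tcp_pos: [0.5102, -0.1798, 0.0608]
tool_rot: [0.628, 0.776, 0.027, 0.058]
force: [-2.2, -6.4, -1.4]
finger_gap: 0.0
```

Run:
```python
from h import *
s=st(); print(s["ft_torque"],s["tool_rot"],s["qd"])
```

```text
t 14.7 unit mm [   0.3 -144.1   60.8] world [ 51.02 -17.98   6.08] y ang 12.2 F [-2.2 -6.4 -1.4] gap 0.0
[-0.92356035  0.3722907  -0.05524541] [0.6278411  0.77573953 0.02699602 0.05757564] [ 0.08833511 -0.02133781  0.08434317 -0.03984531 -0.08438358  0.10365826]
```

Emit:
{"api": "jog_arm", "payload": {"motion": [[-0.1, 0.5, 0, 0, 255], [-0.1, 0.5, 0, 0, 255], [-0.1, 0.5, 0, 0, 255], [-0.1, 0.5, 0, 0, 255], [-0.1, 0.5, 0, 0, 255], [-0.1, 0.5, 0, 0, 255]]}}

```text
t: 15.2
tcp_pos: [0.5058, -0.1578, 0.0618]
tool_rot: [0.623, 0.779, 0.021, 0.067]
force: [-8.0, -19.4, -1.1]
finger_gap: -0.002
```

Run:
```python
from h import *
s=st(); print(s["ft_torque"],s["tool_rot"]); look("wrist","w21"); look("top","t21",(270,180,450,300),4.4)
```

```text
t 15.2 unit mm [   0.6 -121.6   61.8] world [ 50.58 -15.78   6.18] y ang 13.0 F [ -8.  -19.4  -1.1] gap -0.0
[-3.05139948  1.35021711 -0.33351858] [0.62259069 0.77942215 0.02139929 0.06651327]
```

View pics/w21.png

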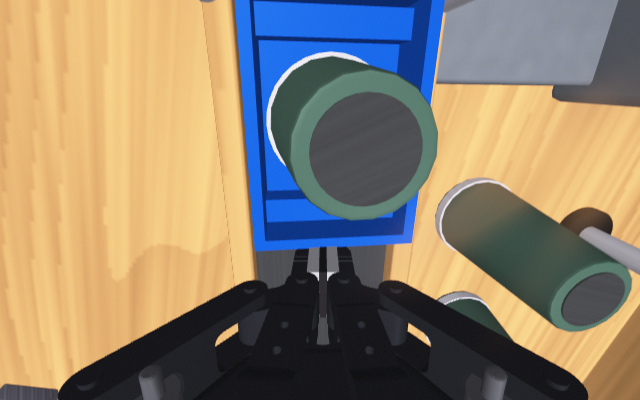

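View pics/t21.png

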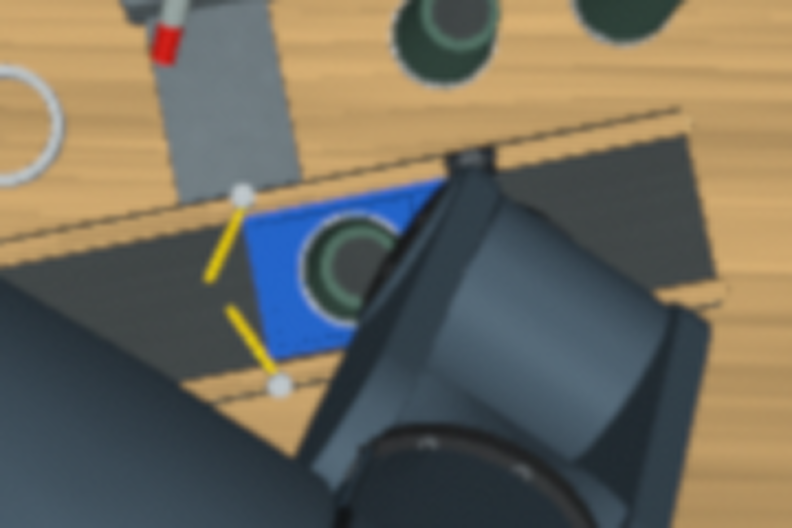

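Emit:
{"api": "jog_arm", "payload": {"motion": [[-0.12, 0.6, 0, -0.2, 255], [-0.12, 0.6, 0, -0.2, 255], [-0.12, 0.6, 0, -0.2, 255], [-0.12, 0.6, 0, -0.2, 255]]}}

```text
t: 15.63
tcp_pos: [0.5062, -0.1541, 0.0651]
tool_rot: [0.622, 0.778, 0.013, 0.083]
force: [-7.5, -21.8, -0.6]
finger_gap: -0.002
```

Run:
```python
from h import *
s=st(); z=R.from_quat(s["tool_rot"]).as_matrix()[:,2]; print(s["ft_torque"],unU([z+[pose[0],pose[1],0]],pose)); look("top","t22",(270,180,450,300),4.4)
```

```text
t 15.63 unit mm [   1.7 -118.1   65.1] world [ 50.62 -15.41   6.51] y ang 13.1 F [ -7.5 -21.8  -0.6] gap -0.0
[-3.33197278  1.31876308 -0.47563221] [[ 0.12469267 -0.11116337 -0.9859485 ]]
```

View pics/t22.png

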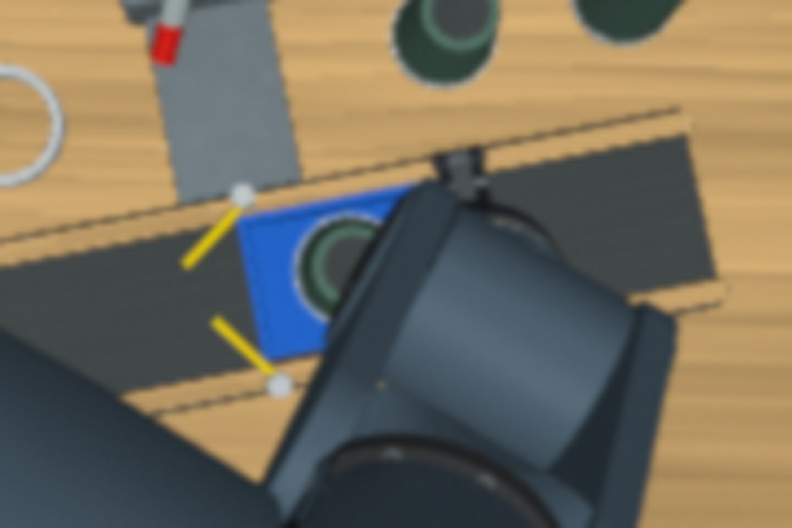

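Emit:
{"api": "jog_arm", "payload": {"motion": [[-0.25, 1.0, -0.2, -0.5, 255], [-0.25, 1.0, -0.2, 0, 255]]}}

```text
t: 15.85
tcp_pos: [0.504, -0.1442, 0.0636]
tool_rot: [0.624, 0.776, 0.009, 0.091]
force: [-6.6, -18.2, 1.3]
finger_gap: -0.002
```

Run:
```python
from h import *
s=st(); z=R.from_quat(s["tool_rot"]).as_matrix()[:,2]; print(s["ft_torque"],unU([z+[pose[0],pose[1],0]],pose)); look("top","t23",(270,180,450,300),4.4)
```

```text
t 15.85 unit mm [   1.6 -107.9   63.6] world [ 50.4  -14.42   6.36] y ang 12.9 F [ -6.6 -18.2   1.3] gap -0.0
[-2.75204377  1.1857846  -0.43636565] [[ 0.12848435 -0.12810685 -0.98340246]]
```

View pics/t23.png

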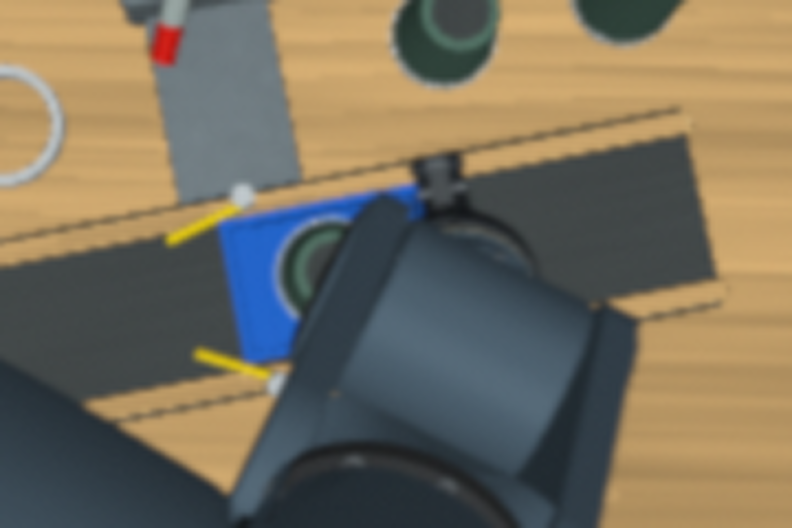

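Emit:
{"api": "jog_arm", "payload": {"motion": [[-0.15, 0.6, 0, -0.2, 255], [-0.15, 0.6, 0, 0, 255], [-0.15, 0.6, 0, 0, 255]]}}

```text
t: 16.15
tcp_pos: [0.5008, -0.1309, 0.0645]
tool_rot: [0.624, 0.776, 0.007, 0.095]
force: [-2.1, -9.5, -0.8]
finger_gap: 0.001
```

Run:
```python
from h import *
s=st(); z=R.from_quat(s["tool_rot"]).as_matrix()[:,2]; print(s["ft_torque"],unU([z+[pose[0],pose[1],0]],pose)); look("top","t24",(270,180,450,300),4.4)
```

```text
t 16.15 unit mm [  1.2 -94.3  64.5] world [ 50.08 -13.09   6.45] y ang 12.9 F [-2.1 -9.5 -0.8] gap 0.0
[-1.52185351  0.52060478 -0.23113505] [[ 0.13117721 -0.13696266 -0.98185221]]
```

View pics/t24.png

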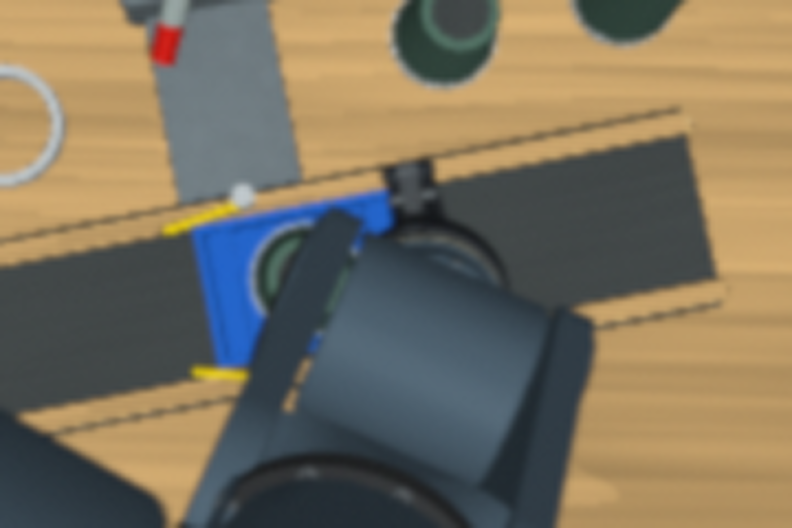

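Emit:
{"api": "jog_arm", "payload": {"motion": [[-0.1, 0.5, 0, -0.2, 255], [-0.1, 0.5, -0.05, 0, 255], [-0.1, 0.5, -0.05, 0, 255], [-0.1, 0.5, -0.05, 0, 255], [-0.1, 0.5, -0.05, 0, 255], [-0.1, 0.5, -0.05, 0, 255], [-0.1, 0.5, -0.05, 0, 255]]}}

```text
t: 16.78
tcp_pos: [0.4943, -0.101, 0.0627]
tool_rot: [0.623, 0.776, 0.004, 0.099]
force: [-1.7, -7.6, -1.0]
finger_gap: 0.002
```

Run:
```python
from h import *
s=st(); z=R.from_quat(s["tool_rot"]).as_matrix()[:,2]; print(s["ft_torque"],unU([z+[pose[0],pose[1],0]],pose)); look("wrist","w25")
```

```text
t 16.78 unit mm [  1.  -63.7  62.7] world [ 49.43 -10.1    6.27] y ang 13.0 F [-1.7 -7.6 -1. ] gap 0.0
[-1.02321654  0.32938697 -0.17984067] [[ 0.13140595 -0.14699657 -0.98036957]]
```

View pics/w25.png

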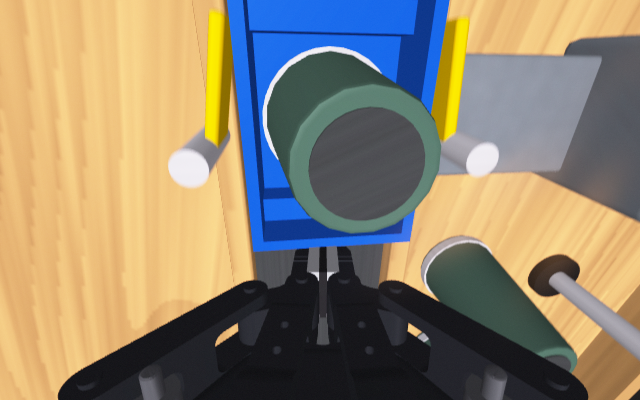

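Emit:
{"api": "jog_arm", "payload": {"motion": [[-0.11, 0.5, 0, -0.3, 255], [-0.11, 0.5, 0, 0, 255], [-0.11, 0.5, -0.05, 0, 255], [-0.11, 0.5, -0.05, 0, 255], [-0.11, 0.5, -0.05, 0, 255], [-0.11, 0.5, -0.05, 0, 255], [-0.11, 0.5, -0.05, 0, 255], [-0.11, 0.5, -0.05, 0, 255], [-0.11, 0.5, -0.05, 0, 255], [-0.11, 0.5, -0.05, 0, 255]]}}

```text
t: 17.67
tcp_pos: [0.4855, -0.0602, 0.0628]
tool_rot: [0.621, 0.776, -0.001, 0.105]
force: [-2.7, -11.0, 1.6]
finger_gap: 0.002
```

Run:
```python
from h import *
s=st(); z=R.from_quat(s["tool_rot"]).as_matrix()[:,2]; print(s["ft_torque"],unU([z+[pose[0],pose[1],0]],pose)); look("wrist","w26"); look("scene","s26",(220,150,380,280),4.5)
```

```text
t 17.67 unit mm [  0.9 -21.9  62.8] world [48.55 -6.02  6.28] y ang 13.3 F [ -2.7 -11.    1.6] gap 0.0
[-1.67206706  0.26649723 -0.28349732] [[ 0.13111286 -0.16222474 -0.97800437]]
```

View pics/w26.png

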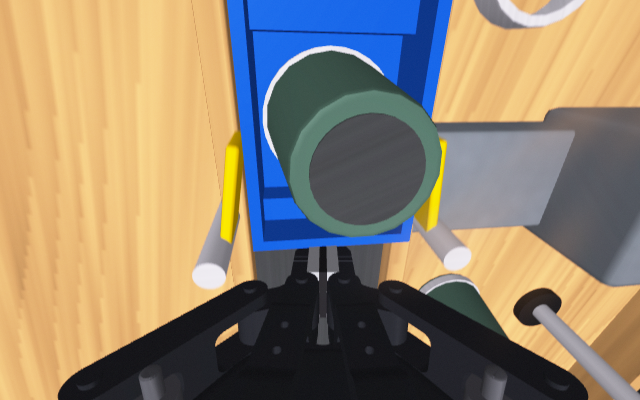

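View pics/s26.png

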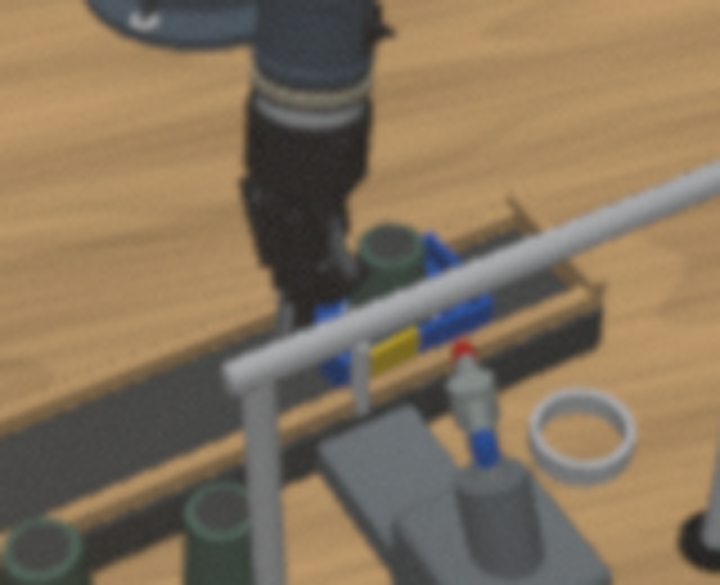

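Run:
```python
from h import *
from station import snapshot
s=snapshot("wrist"); d=s["depth"]
v,u=np.mgrid[230:400:3,40:600:3]; u=u.ravel();v=v.ravel(); D=d[v,u]
K=s["intrinsics"]; c=np.c_[(u-K[0,2])/K[0,0]*D,(v-K[1,2])/K[1,1]*D,D]
p=unU(R.from_quat(s["attitude"]).apply(c)+s["eye"],pose)*1e3
k=(D>0)&(s["img"][v,u].max(1)<60)&(p[:,2]>55)
p=p[k]
for a in range(60,200,10):
    q=p[(p[:,2]>=a)&(p[:,2]<a+10)]
    if len(q): print(a,len(q),q[:,0].min().round(),q[:,0].max().round(),q[:,1].min().round(),q[:,1].max().round())
print((D==0).mean())
```

```text
70 33 -14.0 12.0 -13.0 -6.0
80 43 -16.0 11.0 -11.0 -5.0
90 68 -22.0 10.0 -25.0 -2.0
100 257 -42.0 24.0 -22.0 1.0
110 584 -53.0 31.0 -24.0 2.0
120 809 -66.0 37.0 -20.0 9.0
130 1207 -72.0 43.0 -18.0 10.0
140 1206 -71.0 49.0 -16.0 15.0
150 575 -31.0 50.0 -2.0 16.0
0.0030959752321981426
```

Emit:
{"api": "jog_arm", "payload": {"motion": [[0.1, -0.7, 0.1, -0.8, 255], [0.4, 0.05, 0.2, -0.4, 255], [0.4, 0.1, 0.2, 0, 255], [0, 0, 0, 0, 255]]}}

```text
t: 18.15
tcp_pos: [0.4948, -0.0643, 0.0685]
tool_rot: [0.63, 0.769, -0.001, 0.104]
force: [0.9, 0.1, -0.0]
finger_gap: -0.001
```

Run:
```python
from h import *
st()
```

```text
t 18.15 unit mm [  9.1 -27.9  68.5] world [49.48 -6.43  6.85] y ang 12.0 F [ 0.9  0.1 -0. ] gap -0.0
```

Emit:
{"api": "jog_arm", "payload": {"motion": [[-0.08, 0.4, -0.1, 0, 255], [-0.1, 0.5, 0, 0, 255], [-0.1, 0.5, 0, 0, 255], [-0.1, 0.5, 0, 0, 255], [-0.1, 0.5, 0, 0, 255], [-0.1, 0.5, 0, 0, 255]]}}

```text
t: 18.65
tcp_pos: [0.4899, -0.036, 0.0678]
tool_rot: [0.629, 0.77, -0.003, 0.106]
force: [0.0, -7.0, 0.1]
finger_gap: -0.002
```

Run:
```python
from h import *
s=st(); z=R.from_quat(s["tool_rot"]).as_matrix()[:,2]; print(s["ft_torque"],unU([z+[pose[0],pose[1],0]],pose)); look("wrist","w27")
```

```text
t 18.65 unit mm [10.1  0.8 67.8] world [48.99 -3.6   6.78] y ang 12.2 F [ 0.  -7.   0.1] gap -0.0
[-0.98333789  0.13552951 -0.15197709] [[ 0.12711966 -0.16762287 -0.97762118]]
```

View pics/w27.png

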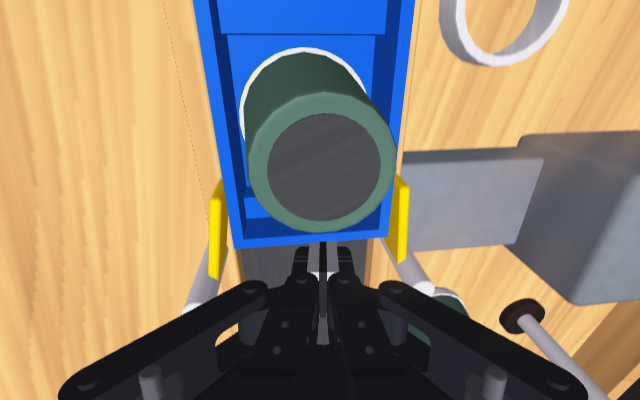

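Emit:
{"api": "jog_arm", "payload": {"motion": [[-0.11, 0.5, 0, 0, 255], [-0.11, 0.5, 0, 0, 255], [-0.11, 0.5, 0, 0, 255], [-0.11, 0.5, 0, 0, 255], [-0.11, 0.5, 0, 0, 255], [-0.11, 0.5, 0, 0, 255], [-0.11, 0.5, 0, 0, 255]]}}

```text
t: 19.28
tcp_pos: [0.4824, -0.0016, 0.0678]
tool_rot: [0.627, 0.771, -0.005, 0.107]
force: [-0.1, -3.6, 0.4]
finger_gap: 0.001
```

Run:
```python
from h import *
s=st(); z=R.from_quat(s["tool_rot"]).as_matrix()[:,2]; print(s["ft_torque"],unU([z+[pose[0],pose[1],0]],pose)); look("wrist","w28")
```

```text
t 19.28 unit mm [ 9.8 36.  67.8] world [48.24 -0.16  6.78] y ang 12.4 F [-0.1 -3.6  0.4] gap 0.0
[-0.71617522  0.00588504 -0.12454395] [[ 0.12498225 -0.17177687 -0.9771756 ]]
```

View pics/w28.png

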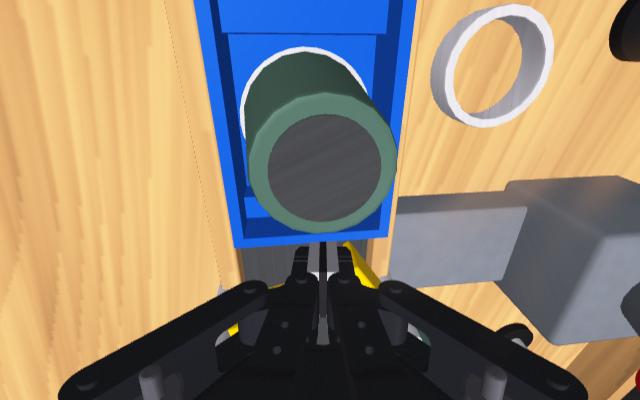

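Emit:
{"api": "jog_arm", "payload": {"motion": [[-0.09, 0.4, 0, 0, 255], [-0.09, 0.4, 0, 0, 255], [-0.08, 0.35, 0, 0, 255], [-0.06, 0.3, 0, 0, 255]]}}

```text
t: 19.67
tcp_pos: [0.4794, 0.012, 0.0682]
tool_rot: [0.626, 0.773, -0.008, 0.107]
force: [1.7, -35.8, 2.0]
finger_gap: -0.0
```

Run:
```python
from h import *
s=st(); look("top","t29",(200,180,400,320),4); look("scene","s29",(270,170,390,270),6)
```

```text
t 19.67 unit mm [ 9.7 50.  68.2] world [47.94  1.2   6.82] y ang 12.6 F [  1.7 -35.8   2. ] gap -0.0
```

View pics/t29.png

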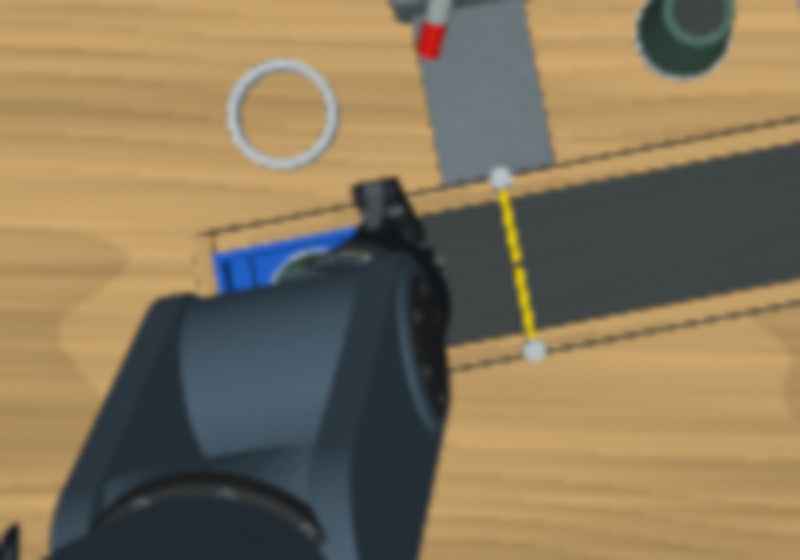

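View pics/s29.png

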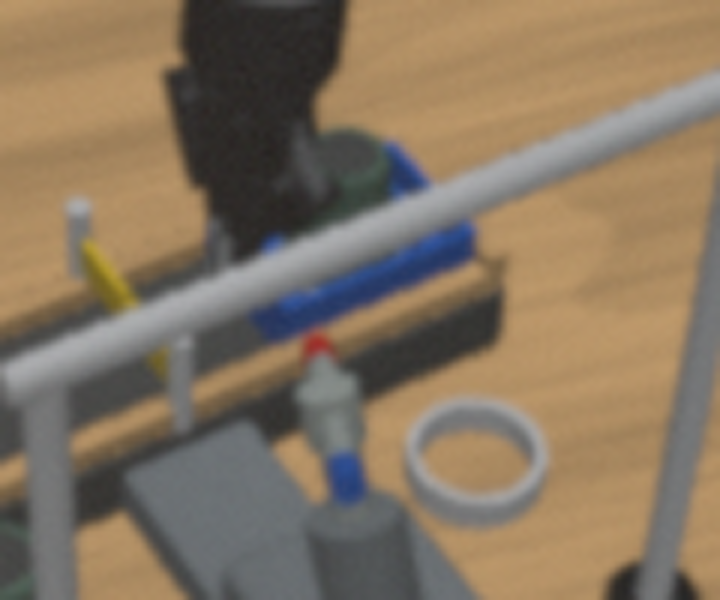

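Emit:
{"api": "jog_arm", "payload": {"motion": [[0.1, -0.6, 0, 0, 255], [0.05, -0.3, 0.5, 0, 255], [0, 0, 2, 0, 255], [0, 0, 3, 0, 255], [0, 0, 3.5, 0, 255], [0, 0, 3.5, 0, 255], [0, -0.5, 3.5, 0, 255], [-1, -3, 2, 0, 255], [-2, -3.5, 0, 0, 255], [-2, -3.5, 0, 0, 255]]}}

```text
t: 20.6
tcp_pos: [0.4279, -0.0943, 0.257]
tool_rot: [0.62, 0.777, -0.003, 0.105]
force: [-0.4, -0.7, -1.0]
finger_gap: -0.0
```

Emit:
{"api": "jog_arm", "payload": {"motion": [[0, -3.5, 0, 0, 255], [0, -3.5, 0, 0, 255], [0, -3.5, 0, 0, 255], [0, -3.5, 0, 0, 255], [0, -3.5, 0, 0, 255], [0, -3, 0, 0, 255], [0, -2, 0, 0, 255], [0, 0, 0, 0, 255]]}}

```text
t: 21.27
tcp_pos: [0.4215, -0.3253, 0.2601]
tool_rot: [0.62, 0.777, 0.001, 0.107]
force: [0.7, -0.3, 0.2]
finger_gap: 0.001
```

Run:
```python
from h import *
s=st(); s=look("top","t30",(210,95,450,290),3.3); np.savez("t30.npz",**s); look("scene","s30",(200,150,400,310),4)
```

```text
t 21.27 unit mm [-116.4 -268.2  260.1] world [ 42.15 -32.53  26.01] y ang 13.4 F [ 0.7 -0.3  0.2] gap 0.0
```

View pics/t30.png

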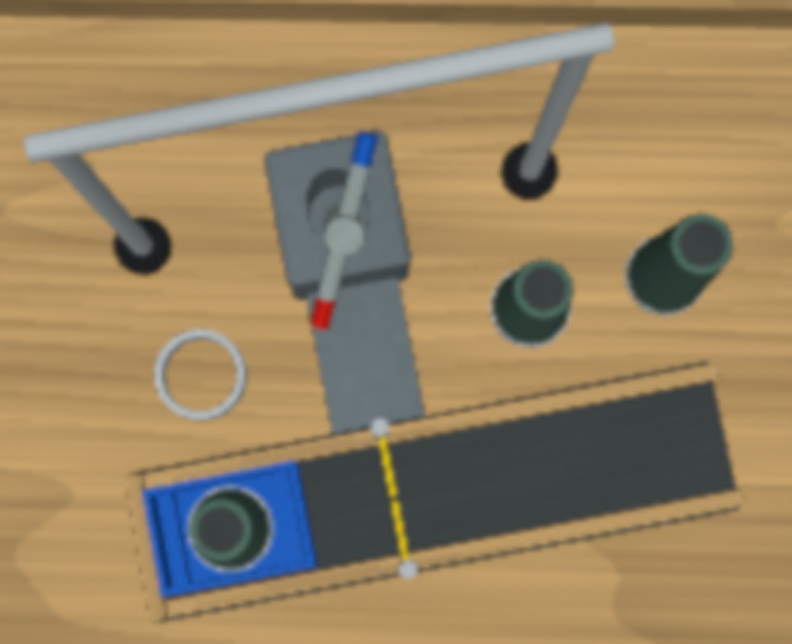

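View pics/s30.png

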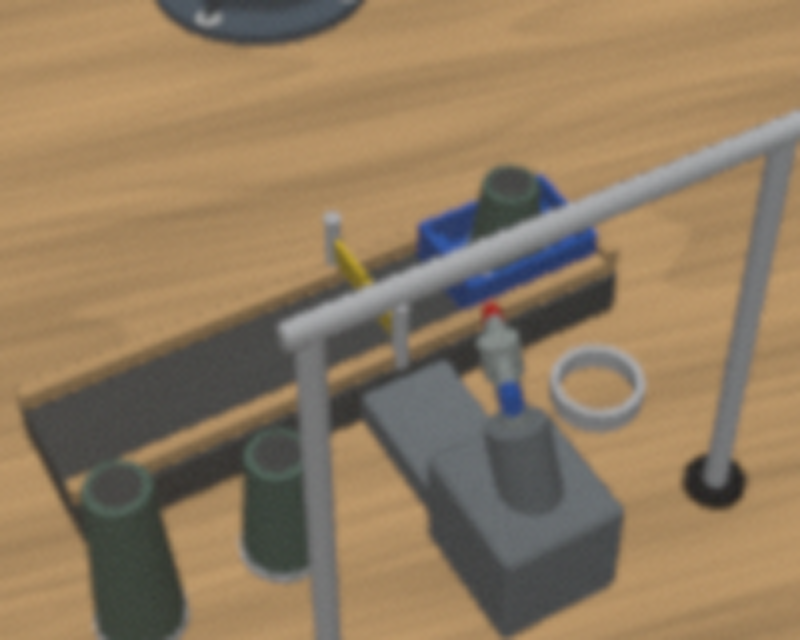

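Run:
```python
from h import *
s=dict(np.load("t30.npz"))
for phi in range(135,170,5):
    a=(proj(s,barpts(phi,58))-[210,95])[0]*3.3;b=(proj(s,barpts(phi,-58))-[210,95])[0]*3.3
    print(phi,a.round(),b.round(),np.degrees(np.arctan2(*(a-b))).round(1))
print(np.degrees(np.arctan2(322-365,314-150)))
g=lambda u,v,z:np.round(1e3*unU(atz(s,210+u/3.3,95+v/3.3,z),pose)[0],1)
print([g(*c,.075) for c in ((145,490),(297,462),(163,598),(315,568))],g(222,529,.12))
sg=__import__("station").sense(); print(sg["qd"].round(3))
```

```text
135 [292. 303.] [393. 159.] -35.2
140 [298. 307.] [387. 155.] -30.2
145 [305. 310.] [380. 152.] -25.2
150 [312. 313.] [373. 149.] -20.2
155 [320. 315.] [365. 146.] -15.1
160 [327. 316.] [357. 145.] -10.0
165 [335. 317.] [349. 144.] -4.9
-14.691960527234876
[array([ 38., 169.,  75.]), array([37.5, 60.2, 75. ]), array([-38.4, 169.5,  75. ]), array([-37.5,  61.3,  75. ])] [  0.7 115.8 120. ]
[ 0.03  -0.016  0.037 -0.004  0.01   0.004]
```

Screw ≈155.4° → about 7.6 rad (end stop). The tray is at y ≈ 115 mm with the sleeve centred, and both leaves are closed. I'll hand it in.

```bash
python3 -c "
from station import *
print(sign_off())"
```

```text
the job is handed in; nothing more can be done
None
```

I unscrewed the T-handle to its end stop in three strokes on alternate ends, red, blue, red. I hooked the bar with one finger of the open gripper on the near side. Then I pushed the tray through the leaves with closed fingers up to the end board, backed off and lifted clear, and handed the job in at about 21 s. No verdict is reported.

**Last checks from the top camera:**
- **Screw:** about 7.6 rad, read from the handle angle. The arm also stalled against the end stop at about 17 N, and no red was visible in the lane.
- **Tray:** origin at y of about 115 mm, straight in the lane.
- **Sleeve:** upright, within about 2 mm of the tray's centre.
- **Leaves:** both look closed.
- **Spare sleeves and ring:** where they were at the start.
- **Robot:** clear of everything.

**What did not go cleanly:**
- The tool drifted to about 12° of tilt while pushing, because each row starts from the measured pose.
- In the first stroke the fingertip rode up on the bar, so I re-set it lower.
- The tray stalled once just before the gate at about 9 N. It moved on after I backed off and pushed with larger steps.
- Forces at the wrist reached about 23 N while opening the leaves and about 36 N when the tray met the end board. Both came through the fingertips, so they should not count toward the 40 N limit on the arm and gripper body.

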